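# Hook the stuck key out of the T-slot

### The job

A steel key is stuck deep in the narrow T-slot of the steel block. Take the hook pick from its wooden stand, reach down into the slot behind the key and drag the key all the way out onto the block's flat tray, then hang the pick back in its stand. Feel for the slot's floor gently and never force the pick, do not touch the key with the gripper, and leave the other things on the bench where they are.

Things in the scene. Friction and masses are not known exactly. Their poses are not given: they have to be found in the camera images.
- slot_mouth (a point): Middle of the slot's open front end, on the slot's floor, 10 mm above the bench; x axis along the slot from the mouth into the block, y across, z up. Neck open upward all along, 11 mm wide between lips 11 mm thick; below them a cavity 20 mm wide, 15 mm high. Closed end at x = 108 mm. In front (x = 0 to -95 mm) a tray level with the floor, 48 mm wide inside, sides and front lip 10 mm high.
- key_center (a point): Centre of the trapped key: a loose plain steel bar 36 mm long (x, along the slot), 17 mm wide (y), 7 mm high (z), about 34 g. It lies flat on the slot's floor under the lips, its centre 47 to 62 mm behind the mouth, too wide to lift through the neck. Its rear end is 18 mm from this point at +x; the slot behind it is empty.
- pick_handle (a point): Centre of the hook pick's black upright handle, 24 x 24 mm square (along x, y), 50 mm tall; below it a flange 34 mm across, its underside 30 mm under this point. A 5 mm round shank goes down (-z) on the handle's axis, then a toe 5 mm thick points to -x, ending 12 mm from that axis. Toe's underside is 96 to 126 mm below this point: it differs each time, no reading gives it. About 115 g.
- stand_hole (a point): Centre of the hole in the top board of the fixed wooden pick stand, at the board's upper face, 122 mm above the bench. The hole is 30 mm long (stand's x), 18 mm wide (y), the space under it free. The pick hangs in it with its flange on the board, its x about along the stand's x: handle centre then 30 mm above this point. Stand's foot 70 x 80 mm.
- slot_block: Fixed grey steel T-slot block with its tray: origin on the bench under the slot's mouth, axes as slot_mouth. Block 58 mm wide, x = 0 to 120 mm, top 36 mm above the bench. A spring plunger in the slot's +y wall at x = 55 mm presses about 5 N sideways on the key, which resists by some newtons (friction varies) until past it. Over 25 N from the pick is too much for block or key.
- v_block: Bystander: steel V block 42 x 50 x 35 mm, origin at the centre of its underside.
- jig_block: Bystander: plain steel jig block 30 x 45 x 20 mm, origin at the centre of its underside.
- glass_lump: Bystander: white glassy lump 64 x 86 x 17 mm, origin at the centre of its underside.

How it is judged:
By the outcome, as a careful person would: the job done as asked, in the order asked, and still so for the second after the job is handed in, with the robot touching nothing.
It also fails if it takes over 58 s, if anything falls off the work surface, if the arm or the gripper's body presses on something with over 40 N, if the wrist force passes 120 N, or if a joint passes its speed limit or range.

### The arm

A 6-joint arm with a two-finger parallel gripper is mounted at the origin on a cart in front of the work surface, level with it; the furniture and walls round the work are solid. World frame = base frame: x ahead of the robot, y to its left, z up, the work surface at z = 0. Lengths are in m, angles in rad, forces in N, time in s.
With the tool pointing down it reaches from about 0.35 to 1 m from the base axis. Payload 7.1 kg.
Tool frame: the origin (TCP) lies at the very end of the fingers, on their centre line; the grasp point (between the pads) lies behind it (grasp_offset is the z of the grasp point in the tool frame, in m); z points along the fingers, x is the direction in which the jaws open and shut, and the axes are right-handed (so a half turn about z gives the same grasp; the last joint's range is limited). The gripper opens to 85 mm and grips with 20 to 120 N. Pads are 22 mm wide; open, the fingers measure 114 mm over their backs; the gripper's body (76 mm by 85 mm) begins 54 mm behind the grasp point. The pads swing forward as they close: fully open they stand 13 mm farther back than shut.
Start: joints at [1.171, 0.423, 1.63, -0, 1.089, -0.019], TCP at [0.232, 0.58, 0.231] pointing down, gripper open.
Joint ranges: [-3, 3], [-0.9, 2.11], [0.09, 2.58], [-1.31, 4.45], [0.11, 2.69], [-2.54, 2.54]. Speed limits (rad/s): [2.39, 2.39, 3.01, 3.14, 3.14, 3.14].

### API

Orientations are given as a 3x3 rotation matrix whose columns are the frame's x, y, z axes.
In Python, from cell import observe, capture, get_calibration, job_done, grasp_offset gives the robot as it stands.
- The arm moves only by the shell command python3 -m inch 'ROWS' [FORCE]. ROWS is JSON, a list of rows, each an object of numbers: "claw": the opening, from 0 (shut) to 1 (fully open); "tx", "ty", "tz": the shift along the tool's x, y, z in m; "rx", "ry", "rz": the turn, a rotation vector about the tool's x, y, z in units of 8 degrees (1.0 is 8 degrees). In form: [{"claw": .., "tx": .., "ty": .., "tz": .., "rx": .., "ry": .., "rz": ..}, ...]. A call has 1 to 10 rows; each row shifts and turns the commanded pose from where the row before left it, along the tool's axes as they then stand; what a row does not reach is not made up. A row lasts 1/10 s, in which the tool goes at most 50 mm and 8.59 degrees, less where a joint would pass 70% of its speed; a pose out of reach is approached as far as the arm can. A call with a gripper value outside its range is refused whole. The fingers move at their own pace and stop on an object; FORCE is the grip in N (left out, the last holds). Time passes only in rows, so rows that do not move let the fingers close. It gives the time, the measured TCP pose, the force and the opening at its end, in the units of the state.
- observe(): the state, without advancing time (a new reading comes with each control period).
- capture(name): name is "scene" or "top" or "wrist"; returns the picture (420x560x3 uint8, red, green, blue); there is no depth.
- get_calibration(name): a dict with "vfov" (degrees; the focal length in pixels is half the picture's height over the tangent of half this angle, whatever the lens; pixels are square), "cx", "cy" (the principal point, pixels), "R" (3x3) and "t" (3): a world point X has camera coordinates R X + t; the wrist camera has in their place "hand_eye" (4x4, takes a point from camera to tool coordinates, whose origin is the TCP and whose axes are the tool frame's). Camera axes: x right, y down, z forward; pixel columns grow to the right and rows downward; lengths in m; the calibration is good to about 2 mm. A picture is of the moment at which its call begins: read the wrist's pose just before it. get_calibration takes no time and is no camera call.
- job_done(): hands the job in, once; it reports no verdict.
The state is a dict: "t": time; "joints": joint angles; "qd": joint speeds; "joint_efforts": joint torques, N m; "position": TCP position; "tool_rot": TCP orientation; "wrist_force": force on the tool from outside, world axes, zero at the start; "ft_torque": the same for the moment, N m; "finger_gap": finger opening in m.
Only numpy, scipy, OpenCV 4.12 (cv2) and the standard library are available. Lean on these libraries where they do the work, as an engineer would, in place of code of your own. Each camera call takes 0.05 s, during which the arm holds its last target.

## Working session

There is one attempt and no reset: what is moved stays moved. The work goes in short steps, Python scripts to look and compute and a shell command to move; the robot and the scene stay as the last step left them, time stands still between calls to the robot, and variables do not carry over. Pictures are saved under pics/ and viewed, and the job is handed in when it is done.

```bash
ls; mkdir -p pics
python3 - <<'E'
from cell import *
import cv2,json
s=observe(); print(s); print(grasp_offset)
for n in ["scene","top","wrist"]:
    im=capture(n); cv2.imwrite(f"pics/{n}0.png",im[:,:,::-1]); print(n,get_calibration(n))
print(observe()['t'])
E
```

```text
pics
{'t': 0.0, 'joints': array([ 1.17099979e+00,  4.23875415e-01,  1.63068291e+00,  1.54546910e-06,
        1.08857833e+00, -1.89977085e-02]), 'qd': array([ 0.00038446, -0.00081687,  0.00095539,  0.00097482,  0.00097664,
        0.00062035]), 'joint_efforts': array([ 2.44599159e-04, -5.57373977e+01, -2.81753433e+01,  1.22953393e-04,
        7.06262610e-03,  6.48398532e-05]), 'position': array([0.23205368, 0.57974424, 0.23052688]), 'tool_rot': array([[ 3.71662392e-01,  9.28367763e-01, -6.02235214e-04],
       [ 9.28366675e-01, -3.71662878e-01, -1.42171085e-03],
       [-1.54369900e-03, -3.06986478e-05, -9.99998808e-01]]), 'wrist_force': array([ 0.57523682, -0.54073995,  0.31133822]), 'ft_torque': array([0.04451876, 0.02227094, 0.04831788]), 'finger_gap': 0.08538228262304841}
-0.0187
scene {'vfov': 56.45464171381138, 'cx': 285.4787644794798, 'cy': 212.13421818044284, 'R': array([[-0.89563993, -0.44475327, -0.00486225],
       [-0.34956998,  0.7106358 , -0.61057153],
       [ 0.27500897, -0.54515255, -0.79194619]]), 't': array([0.62726209, 0.17531783, 0.86148282])}
top {'vfov': 56.630270395020005, 'cx': 284.1399216260891, 'cy': 213.8317209650126, 'R': array([[-0.02404126, -0.99948905, -0.02106308],
       [-0.98059969,  0.02767644, -0.19405736],
       [ 0.19454116,  0.01598907, -0.98076403]]), 't': array([0.17106769, 0.64842302, 0.93376784])}
wrist {'vfov': 62.678727384752854, 'cx': 275.40685694366135, 'cy': 209.3576156856396, 'hand_eye': array([[ 9.99999929e-01,  3.74792997e-04, -4.42736795e-05,
        -5.75535490e-04],
       [-3.44877497e-04,  9.55158425e-01,  2.96095024e-01,
        -7.52727503e-02],
       [ 1.53262720e-04, -2.96094988e-01,  9.55158487e-01,
        -1.42546906e-01],
       [ 0.00000000e+00,  0.00000000e+00,  0.00000000e+00,
         1.00000000e+00]])}
0.15
```

View pics/scene0.png

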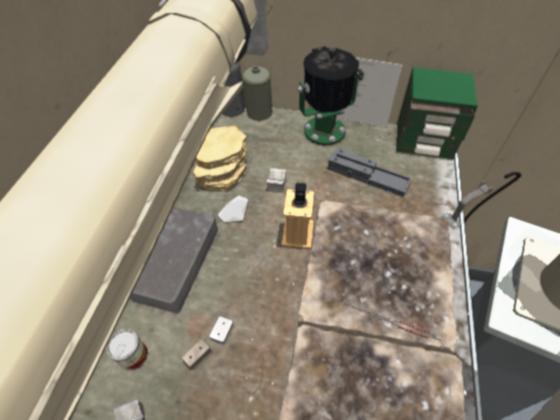

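View pics/top0.png

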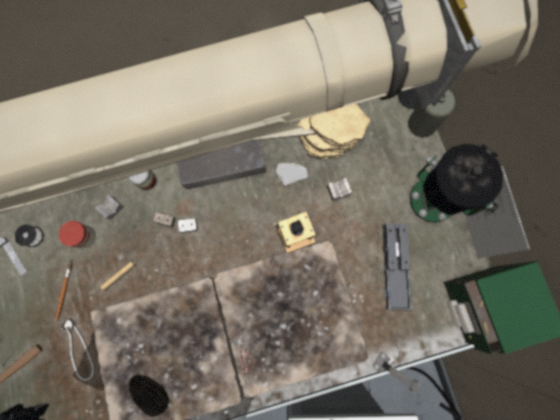

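View pics/wrist0.png

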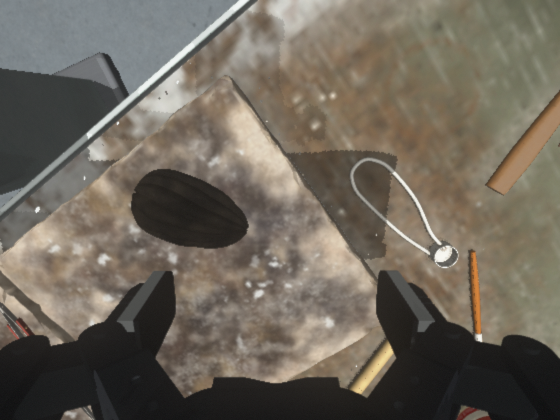

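The top view shows the stand at about (297,230) and the T-slot block at about (397,265). The V block and glass lump are near (340,188) and (290,172). I'll zoom in on both.

Run:
```python
import cv2
t=cv2.imread("pics/top0.png"); s=cv2.imread("pics/scene0.png")
a=cv2.resize(t[205:325,260:430],None,fx=4.5,fy=4.5,interpolation=cv2.INTER_CUBIC); cv2.imwrite("pics/t_crop.png",a)
b=cv2.resize(s[135:255,265:425],None,fx=4.8,fy=4.8,interpolation=cv2.INTER_CUBIC); cv2.imwrite("pics/s_crop.png",b)
```

```text
(no output)
```

View pics/t_crop.png

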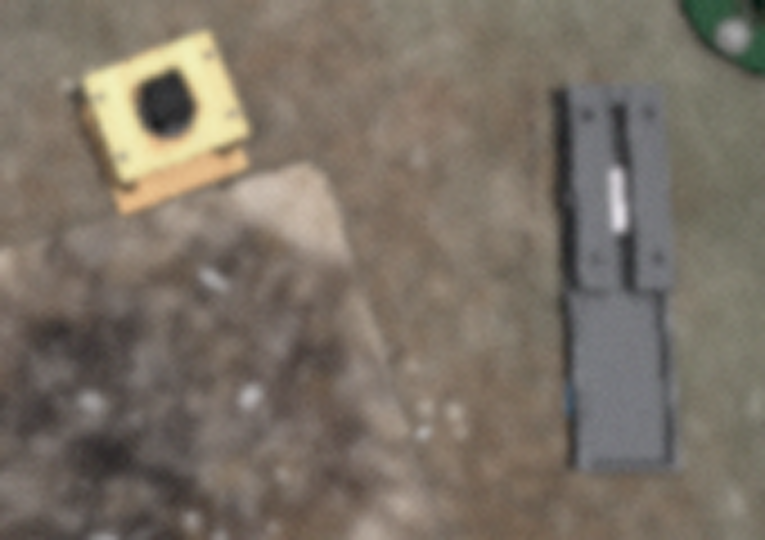

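View pics/s_crop.png

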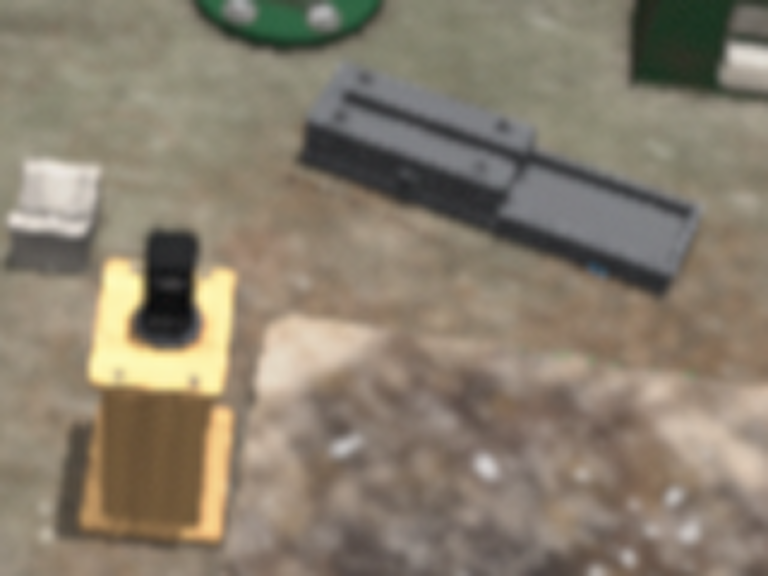

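```bash
cat > h.py <<'E'
import numpy as np
from cell import *
def foc(c): return 210/np.tan(np.radians(c['vfov']/2))
def cam(n,st=None):
    c=get_calibration(n)
    if n=='wrist':
        T=np.array(c['hand_eye']); R=st['tool_rot']@T[:3,:3]; o=st['tool_rot']@T[:3,3]+st['position']
    else:
        R=c['R'].T; o=-R@c['t']
    return c,R,o
def px2w(n,u,v,z,st=None):
    c,R,o=cam(n,st); f=foc(c); d=R@np.array([(u-c['cx'])/f,(v-c['cy'])/f,1]); return o+d*(z-o[2])/d[2]
def w2px(n,X,st=None):
    c,R,o=cam(n,st); p=R.T@(np.array(X)-o); f=foc(c); return np.array([f*p[0]/p[2]+c['cx'],f*p[1]/p[2]+c['cy']])
E
python3 - <<'E'
from h import *
np.set_printoptions(precision=4,suppress=True)
tc=lambda u,v:((u+.5)/4.5-.5+260,(v+.5)/4.5-.5+205)
sc=lambda u,v:((u+.5)/4.8-.5+265,(v+.5)/4.8-.5+135)
for name,u,v,z in [("slotfar",617,102,.036),("slotnear",627,290,.036),("BlkFL",566,88,.036),("BlkFR",662,88,.036),("BlkNL",576,292,.036),("BlkNR",672,288,.036),("TrayL",575,467,.02),("TrayR",678,467,.02),("keyfar",615,165,.017),("keynear",620,233,.017),("sA",82,77,.122),("sB",207,30,.122),("sC",251,134,.122),("sD",125,184,.122),("handletop",165,100,.177)]:
    print(name,px2w("top",*tc(u,v),z))
for name,u,v,z in [("slotfar",343,97,.036),("slotnear",520,160,.036),("sA",107,258,.122),("sB",238,268,.122),("sC",225,392,.122),("sD",88,385,.122),("handletop",173,240,.177)]:
    print("scene",name,px2w("scene",*sc(u,v),z))
E
```

```text
slotfar [ 0.6145 -0.1379  0.036 ]
slotnear [ 0.5066 -0.135   0.036 ]
BlkFL [ 0.6235 -0.1092  0.036 ]
BlkFR [ 0.622  -0.1645  0.036 ]
BlkNL [ 0.5062 -0.1061  0.036 ]
BlkNR [ 0.5071 -0.1604  0.036 ]
TrayL [ 0.409 -0.102  0.02 ]
TrayR [ 0.4076 -0.1599  0.02  ]
keyfar [ 0.5802 -0.139   0.017 ]
keynear [ 0.5404 -0.1387  0.017 ]
sA [0.6225 0.1688 0.122 ]
sB [0.6463 0.1012 0.122 ]
sC [0.5893 0.0798 0.122 ]
sD [0.5645 0.1473 0.122 ]
handletop [0.5999 0.1256 0.177 ]
scene slotfar [ 0.6125 -0.1363  0.036 ]
scene slotnear [ 0.5055 -0.1332  0.036 ]
scene sA [0.6464 0.1001 0.122 ]
scene sB [0.5883 0.0785 0.122 ]
scene sC [0.5639 0.148  0.122 ]
scene sD [0.6206 0.1715 0.122 ]
scene handletop [0.6037 0.121  0.177 ]
```

The block's mouth is at about (0.506,-0.134), with the slot at a yaw of about -1.5°. The stand hole is at about (0.605,0.124), with a yaw of about 20°, or possibly 200°. I'll look at the stand from the robot's side to see which way the toe points before grasping.

```bash
python3 -m inch '[{"claw":1,"tx":-0.03,"ty":0.036,"tz":0.003},{"claw":1,"tx":-0.03,"ty":0.036,"tz":0.003},{"claw":1,"tx":-0.03,"ty":0.036,"tz":0.003},{"claw":1,"tx":-0.03,"ty":0.036,"tz":0.003},{"claw":1,"tx":-0.03,"ty":0.036,"tz":0.003},{"claw":1,"tx":-0.03,"ty":0.036,"tz":0.003},{"claw":1,"tx":-0.03,"ty":0.036,"tz":0.003},{"claw":1,"tx":-0.03,"ty":0.036,"tz":0.003},{"claw":1,"tx":-0.03,"ty":0.036,"tz":0.003},{"claw":1,"tx":-0.03,"ty":0.036,"tz":0.003}]' 40
python3 -m inch '[{"claw":1,"tx":-0.03,"ty":0.036},{"claw":1,"tx":-0.03,"ty":0.034},{"claw":1,"rz":-1.0},{"claw":1,"rz":-1.0},{"claw":1,"rz":-1.0},{"claw":1,"rz":-1.0},{"claw":1,"rz":-1.0},{"claw":1,"rz":-0.2,"rx":-0.8},{"claw":1,"rx":-1.0},{"claw":1,"rx":-1.0}]'
python3 -m inch '[{"claw":1,"rx":-1.0},{"claw":1,"rx":-0.6},{"claw":1},{"claw":1}]'
python3 - <<'E'
from h import *
import cv2
s=observe(); im=capture("wrist"); cv2.imwrite("pics/w1.png",im[:,:,::-1]); print(s['t'],s['position'],s['tool_rot'],s['joints'])
E
```

```text
0.15 [0.23209935 0.57985277 0.23070938] [[ 3.71658603e-01  9.28369365e-01 -4.52873013e-04]
 [ 9.28368696e-01 -3.71658879e-01 -1.11431698e-03]
 [-1.20281202e-03 -6.28763603e-06 -9.99999277e-01]] [ 1.17100872e+00  4.23698493e-01  1.63049959e+00 -1.86871060e-05
  1.08859729e+00 -1.89836746e-02]$[0]: bad value
$[0]: bad value
$[0]: bad value
```

View pics/w1.png

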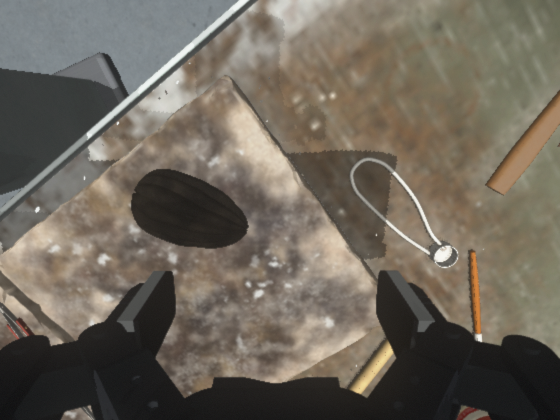

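All three calls were refused. Either every key is needed or the claw value isn't accepted, so I'll test with a single complete row.

```bash
python3 -m inch '[{"claw":1.0,"tx":-0.03,"ty":0.036,"tz":0.003,"rx":0.0,"ry":0.0,"rz":0.0}]' 40
```

```text
t: 0.3
position: [0.2536, 0.5423, 0.2286]
tool_rot: [[0.368, 0.93, 0.001], [0.93, -0.368, 0.003], [0.003, -0.001, -1.0]]
wrist_force: [1.4, -0.4, -0.2]
finger_gap: 0.0853
```

Every key is needed, so I'll write complete rows.

```bash
python3 -m inch '[{"claw":1,"tx":-0.03,"ty":0.036,"tz":0.003,"rx":0,"ry":0,"rz":0},{"claw":1,"tx":-0.03,"ty":0.036,"tz":0.003,"rx":0,"ry":0,"rz":0},{"claw":1,"tx":-0.03,"ty":0.036,"tz":0.003,"rx":0,"ry":0,"rz":0},{"claw":1,"tx":-0.03,"ty":0.036,"tz":0.003,"rx":0,"ry":0,"rz":0},{"claw":1,"tx":-0.03,"ty":0.036,"tz":0.003,"rx":0,"ry":0,"rz":0},{"claw":1,"tx":-0.03,"ty":0.036,"tz":0.003,"rx":0,"ry":0,"rz":0},{"claw":1,"tx":-0.03,"ty":0.036,"tz":0.003,"rx":0,"ry":0,"rz":0},{"claw":1,"tx":-0.03,"ty":0.036,"tz":0.003,"rx":0,"ry":0,"rz":0},{"claw":1,"tx":-0.03,"ty":0.036,"tz":0.003,"rx":0,"ry":0,"rz":0},{"claw":1,"tx":-0.03,"ty":0.036,"tz":0.003,"rx":0,"ry":0,"rz":0}]'
python3 -m inch '[{"claw":1,"tx":-0.03,"ty":0.036,"tz":0,"rx":0,"ry":0,"rz":0},{"claw":1,"tx":0,"ty":0,"tz":0,"rx":0,"ry":0,"rz":-1},{"claw":1,"tx":0,"ty":0,"tz":0,"rx":0,"ry":0,"rz":-1},{"claw":1,"tx":0,"ty":0,"tz":0,"rx":0,"ry":0,"rz":-1},{"claw":1,"tx":0,"ty":0,"tz":0,"rx":0,"ry":0,"rz":-1},{"claw":1,"tx":0,"ty":0,"tz":0,"rx":0,"ry":0,"rz":-1},{"claw":1,"tx":0,"ty":0,"tz":0,"rx":-0.9,"ry":0,"rz":0},{"claw":1,"tx":0,"ty":0,"tz":0,"rx":-1,"ry":0,"rz":0},{"claw":1,"tx":0,"ty":0,"tz":0,"rx":-1,"ry":0,"rz":0},{"claw":1,"tx":0,"ty":0,"tz":0,"rx":-1,"ry":0,"rz":0}]'
python3 -m inch '[{"claw":1,"tx":0,"ty":0,"tz":0,"rx":-0.5,"ry":0,"rz":0},{"claw":1,"tx":0,"ty":0,"tz":0,"rx":0,"ry":0,"rz":0}]'
python3 - <<'E'
from h import *
import cv2
s=observe(); im=capture("wrist"); cv2.imwrite("pics/w2.png",im[:,:,::-1]); print(s['t'],s['joints'])
E
```

```text
t: 1.3
position: [0.4779, 0.1249, 0.1983]
tool_rot: [[0.372, 0.928, 0.0], [0.928, -0.372, 0.0], [0.0, 0.0, -1.0]]
wrist_force: [0.5, 1.2, -0.1]
finger_gap: 0.0855
t: 2.3
position: [0.498, 0.0894, 0.198]
tool_rot: [[-0.32, 0.835, 0.448], [0.947, 0.277, 0.162], [0.011, 0.476, -0.879]]
wrist_force: [0.0, 1.8, 0.0]
finger_gap: 0.0856
t: 2.5
position: [0.4979, 0.0911, 0.1972]
tool_rot: [[-0.322, 0.812, 0.487], [0.946, 0.267, 0.182], [0.017, 0.52, -0.854]]
wrist_force: [0.4, 1.2, -0.2]
finger_gap: 0.0853
2.5 [ 0.06990059  0.1585809   2.25711271  0.64894167  0.2457392  -2.41861411]
```

View pics/w2.png

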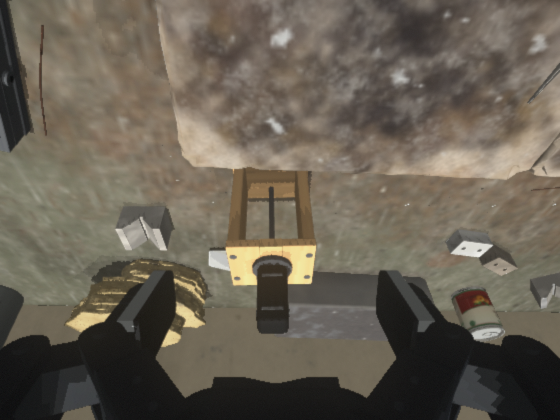

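Run:
```python
import cv2
t=cv2.imread("pics/w2.png")
cv2.imwrite("pics/w2c.png",cv2.resize(t[160:340,220:330],None,fx=3.3,fy=3.3,interpolation=cv2.INTER_CUBIC))
cv2.imwrite("pics/w2d.png",cv2.convertScaleAbs(cv2.resize(t[160:250,230:320],None,fx=6.5,fy=6.5,interpolation=cv2.INTER_CUBIC),alpha=2.0,beta=20))
```

```text
(no output)
```

View pics/w2d.png

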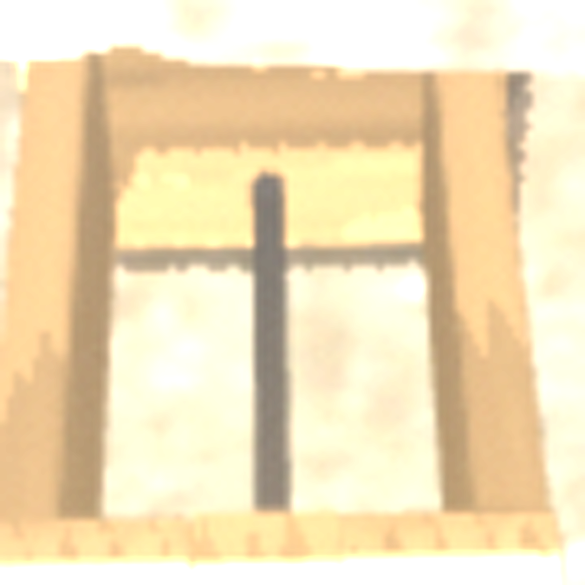

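Run:
```python
from h import *
s=observe()
c,R,o=cam("wrist",s); f=foc(c)
ax=np.array([0.605,0.1245,0])
# board corners & flange checks: px of hole centre at .122
print("cam",o,"hole px",w2px("wrist",[.605,.1245,.122],s),"handle top",w2px("wrist",[.605,.1245,.177],s))
h=np.array([np.cos(.36),np.sin(.36),0])
for z in (.026,.04,.056):
  for off in (0,-.012,.012): print(z,off,w2px("wrist",ax+h*off+[0,0,z],s))
```

```text
cam [0.36823321 0.0447254  0.28043712] hole px [271.32524912 264.65547495] handle top [271.9238193  328.10326789]
0.026 0 [270.57425208 185.05060037]
0.026 -0.012 [270.07588558 176.52166274]
0.026 0.012 [271.04804893 193.15905818]
0.04 0 [270.66660119 194.83950589]
0.04 -0.012 [270.15699909 186.33696653]
0.04 0.012 [271.15042421 202.91192996]
0.056 0 [270.77838804 206.6887916 ]
0.056 -0.012 [270.25533633 198.23646322]
0.056 0.012 [271.27416706 214.70040311]
```

View pics/w2c.png

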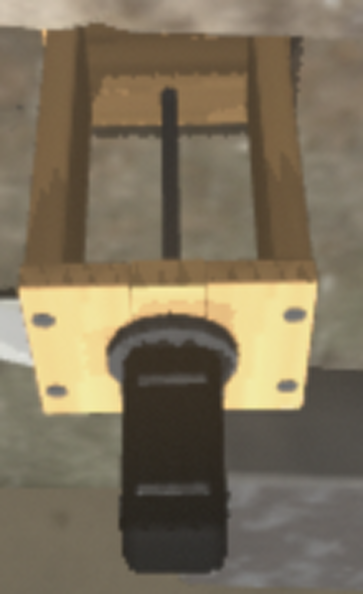

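The end pixel fits either a toe pointing toward the robot with length about 112 mm, or one pointing away with length about 124 mm. A sideways view will settle it.

```bash
python3 -m inch '[{"claw":1,"tx":0.04,"ty":0,"tz":0,"rx":0,"ry":0,"rz":0},{"claw":1,"tx":0.04,"ty":0,"tz":0,"rx":0,"ry":0,"rz":0},{"claw":1,"tx":0.03,"ty":0,"tz":0,"rx":0,"ry":0,"rz":0},{"claw":1,"tx":0,"ty":0,"tz":0,"rx":0,"ry":0,"rz":0}]'
python3 - <<'E'
from h import *
import cv2
s=observe(); im=capture("wrist")[:,:,::-1]; cv2.imwrite("pics/w3.png",im); print(s['t'],s['joints'])
p=w2px("wrist",[.605,.1245,.08],s); print(p)
u,v=map(int,p)
c=im[max(0,v-80):v+90,max(0,u-80):u+80]
cv2.imwrite("pics/w3c.png",cv2.convertScaleAbs(cv2.resize(c,None,fx=3.5,fy=3.5,interpolation=cv2.INTER_CUBIC),alpha=1.5,beta=15))
ax=np.array([0.605,0.1245,0]);h=np.array([np.cos(.36),np.sin(.36),0])
for z in (.028,.04):
  for off in (0,-.012,.012): print(z,off,(w2px("wrist",ax+h*off+[0,0,z],s)-[max(0,u-80),max(0,v-80)])*3.5)
E
```

```text
t: 2.95
position: [0.4748, 0.1668, 0.1991]
tool_rot: [[-0.325, 0.812, 0.485], [0.946, 0.271, 0.179], [0.014, 0.516, -0.856]]
wrist_force: [0.4, 0.3, -0.3]
finger_gap: 0.0854
2.95 [ 0.29682073  0.14532268  2.26527614  0.15433576  0.19094765 -1.74424317]
[185.21903552 225.21775249]
0.028 0 [309.35659343 142.75764574]
0.028 -0.012 [300.67094271 112.67096652]
0.028 0.012 [317.61281851 171.35681506]
0.04 0 [303.26696336 172.15244068]
0.04 -0.012 [294.21319509 142.13478547]
0.04 0.012 [311.86302653 200.65258033]
```

View pics/w3c.png

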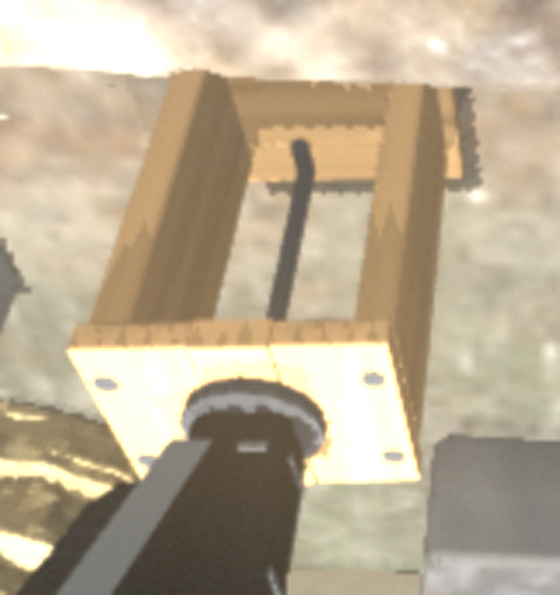

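The toe points toward the robot along the stand's -x, so the stand's yaw is about 20°. The tip at crop pixel (297,142) implies a toe depth of about 112 mm. Next I'll straighten the tool and turn the jaws along the pick's x.

```bash
python3 -m inch '[{"claw":1,"tx":0,"ty":0,"tz":0,"rx":1,"ry":0,"rz":0},{"claw":1,"tx":0,"ty":0,"tz":0,"rx":1,"ry":0,"rz":0},{"claw":1,"tx":0,"ty":0,"tz":0,"rx":1,"ry":0,"rz":0},{"claw":1,"tx":0,"ty":0,"tz":0,"rx":0.9,"ry":0,"rz":0},{"claw":1,"tx":0,"ty":0,"tz":0,"rx":0,"ry":0,"rz":1},{"claw":1,"tx":0,"ty":0,"tz":0,"rx":0,"ry":0,"rz":1},{"claw":1,"tx":0,"ty":0,"tz":0,"rx":0,"ry":0,"rz":1},{"claw":1,"tx":0,"ty":0,"tz":0,"rx":0,"ry":0,"rz":1},{"claw":1,"tx":0,"ty":0,"tz":0,"rx":0,"ry":0,"rz":1},{"claw":1,"tx":0,"ty":0,"tz":0,"rx":0,"ry":0,"rz":1}]'
python3 -m inch '[{"claw":1,"tx":0,"ty":0,"tz":0,"rx":0,"ry":0,"rz":1},{"claw":1,"tx":0,"ty":0,"tz":0,"rx":0,"ry":0,"rz":1},{"claw":1,"tx":0,"ty":0,"tz":0,"rx":0,"ry":0,"rz":1},{"claw":1,"tx":0,"ty":0,"tz":0,"rx":0,"ry":0,"rz":1},{"claw":1,"tx":0,"ty":0,"tz":0,"rx":0,"ry":0,"rz":1},{"claw":1,"tx":0,"ty":0,"tz":0,"rx":0,"ry":0,"rz":0}]'
python3 - <<'E'
from h import *
import cv2
s=observe(); print(s['position'],s['tool_rot'],s['joints'])
im=capture("wrist")[:,:,::-1]; cv2.imwrite("pics/w4.png",im)
E
```

```text
t: 4.0
position: [0.4753, 0.164, 0.1987]
tool_rot: [[0.493, 0.87, -0.007], [0.87, -0.493, 0.013], [0.008, -0.012, -1.0]]
wrist_force: [-0.4, -0.1, -0.2]
finger_gap: 0.085
t: 4.6
position: [0.4752, 0.1641, 0.1987]
tool_rot: [[0.935, 0.354, -0.006], [0.354, -0.935, 0.013], [-0.001, -0.014, -1.0]]
wrist_force: [0.2, -0.7, -0.9]
finger_gap: 0.0854
[0.47517466 0.16413716 0.19868063] [[ 0.93538665  0.35356799 -0.00644127]
 [ 0.35362352 -0.93529991  0.01282527]
 [-0.00148992 -0.01427437 -0.99989701]] [ 0.30044032  0.2901599   1.92229916  0.01764085  0.93156556 -0.0715331 ]
```

View pics/w4.png

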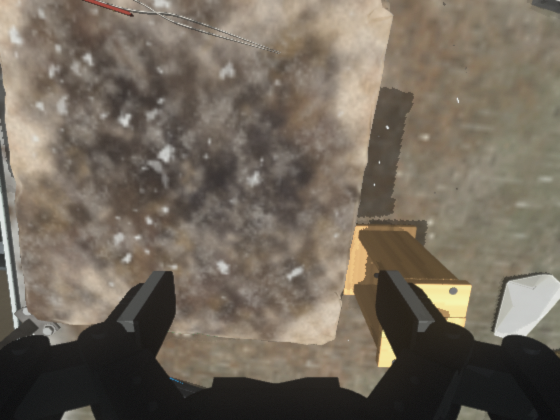

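```bash
python3 -m inch '[{"claw":1,"tx":0,"ty":0,"tz":-0.04,"rx":-0.1,"ry":0,"rz":0},{"claw":1,"tx":0.036,"ty":0.028,"tz":-0.01,"rx":0,"ry":0,"rz":0},{"claw":1,"tx":0.036,"ty":0.028,"tz":0,"rx":0,"ry":0,"rz":0},{"claw":1,"tx":0.036,"ty":0.028,"tz":0,"rx":0,"ry":0,"rz":0},{"claw":1,"tx":0,"ty":0,"tz":0,"rx":0,"ry":0,"rz":0},{"claw":1,"tx":0,"ty":0,"tz":0,"rx":0,"ry":0,"rz":0}]'
python3 - <<'E'
from h import *
import cv2
s=observe(); print(s['position'],s['tool_rot'],s['joints'])
im=capture("wrist")[:,:,::-1]; cv2.imwrite("pics/w5.png",im)
print(w2px("wrist",[.605,.1245,.177],s),w2px("wrist",[.605,.1245,.122],s))
E
```

```text
t: 5.25
position: [0.6058, 0.1233, 0.2476]
tool_rot: [[0.934, 0.356, -0.003], [0.356, -0.934, -0.0], [-0.003, -0.001, -1.0]]
wrist_force: [-0.1, -0.0, 0.5]
finger_gap: 0.0852
[0.60582657 0.12326785 0.24759765] [[ 9.34297882e-01  3.56481247e-01 -2.93036244e-03]
 [ 3.56482179e-01 -9.34302097e-01 -2.15606837e-04]
 [-2.81470357e-03 -8.43180977e-04 -9.99995683e-01]] [ 1.81326936e-01  3.97075206e-01  1.62967217e+00  3.51869434e-04
  1.11776650e+00 -1.83327852e-01]
[275.47766325 220.26207227] [275.61357201 198.05947745]
```

View pics/w5.png

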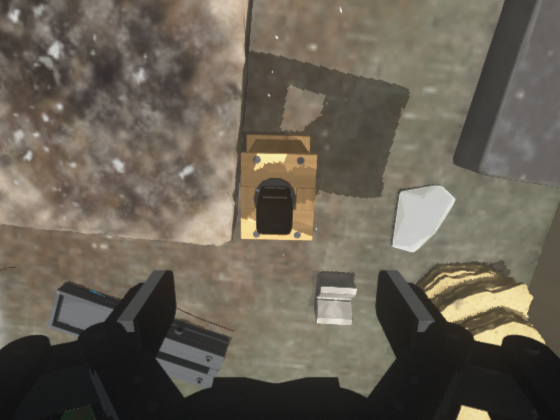

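Run:
```python
import cv2
t=cv2.imread("pics/w5.png")
cv2.imwrite("pics/w5c.png",cv2.convertScaleAbs(cv2.resize(t[140:250,225:330],None,fx=5.4,fy=5.4,interpolation=cv2.INTER_CUBIC),alpha=2.5,beta=30))
```

```text
(no output)
```

View pics/w5c.png

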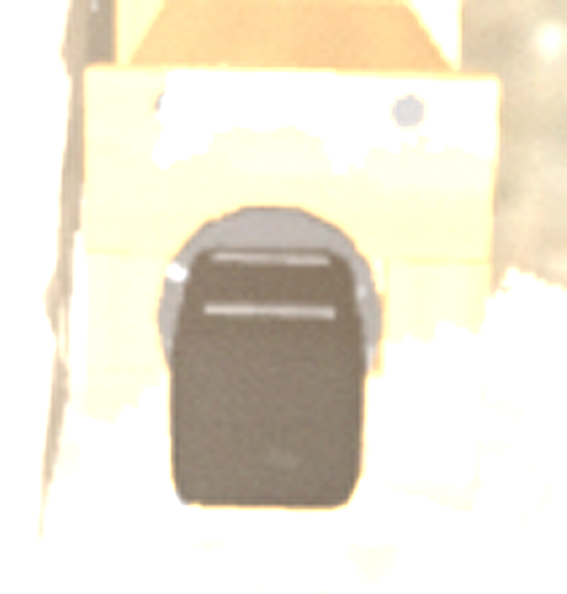

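Run:
```python
from h import *
s=observe()
for u,v,z in [(274.4,233.7-16.5,.177),(275.2,198,.127),(257-.0,233.7,.177),(292,233.7,.177),(240.7,152,.122),(317,153.5,.122),(241,239,.122),(312.5,240,.122)]:
    X=px2w("wrist",u,v,z,s); print(X,s['tool_rot'].T@(X-s['position']))
X=np.array([.602,.1233,.177])
print(w2px("wrist",[.602,.1233,.177],s),w2px("wrist",[.602,.1233,.127],s))
# top view: handle flange etc
print(w2px("top",[.602,.1233,.177]))
```

```text
[0.60258759 0.12661765 0.177     ] [-0.00083754 -0.00347736  0.07065458]
[0.60316826 0.12610886 0.127     ] [-0.00031327 -0.00274518  0.12065244]
[0.59593446 0.11174444 0.177     ] [-0.01235789  0.00804467  0.07068074]
[0.617558  0.1200338 0.177    ] [0.01079992 0.00801295 0.07060515]
[0.56551245 0.14975462 0.122     ] [-0.02704219 -0.03826145  0.12577508]
[0.62114594 0.16979998 0.122     ] [ 0.03208157 -0.03714569  0.12558092]
[0.589602   0.08139943 0.122     ] [-0.02891741  0.03419002  0.12570911]
[0.64578331 0.10197594 0.122     ] [0.03090758 0.03500496 0.12551296]
[271.75477906 221.38759647] [272.5592955  200.68472179]
[297.27444309 225.87427982]
```

The handle sits at about (0.603,0.1255), squared with the jaws and 3 mm off along tool -y. I'll descend and grip it.

```bash
python3 -m inch '[{"claw":1,"tx":-0.0006,"ty":-0.003,"tz":0.03,"rx":0,"ry":0,"rz":0},{"claw":1,"tx":0,"ty":0,"tz":0.03,"rx":0,"ry":0,"rz":0},{"claw":1,"tx":0,"ty":0,"tz":0.03,"rx":0,"ry":0,"rz":0},{"claw":1,"tx":0,"ty":0,"tz":0.021,"rx":0,"ry":0,"rz":0},{"claw":1,"tx":0,"ty":0,"tz":0,"rx":0,"ry":0,"rz":0},{"claw":0.1,"tx":0,"ty":0,"tz":0,"rx":0,"ry":0,"rz":0},{"claw":0.1,"tx":0,"ty":0,"tz":0,"rx":0,"ry":0,"rz":0},{"claw":0.1,"tx":0,"ty":0,"tz":0,"rx":0,"ry":0,"rz":0},{"claw":0.1,"tx":0,"ty":0,"tz":0,"rx":0,"ry":0,"rz":0},{"claw":0.1,"tx":0,"ty":0,"tz":0,"rx":0,"ry":0,"rz":0}]' 100
python3 -m inch '[{"claw":0.1,"tx":0,"ty":0,"tz":0,"rx":0,"ry":0,"rz":0},{"claw":0.1,"tx":0,"ty":0,"tz":0,"rx":0,"ry":0,"rz":0}]'
```

```text
t: 6.3
position: [0.6042, 0.1269, 0.1385]
tool_rot: [[0.935, 0.355, 0.0], [0.355, -0.935, 0.0], [0.0, -0.0, -1.0]]
wrist_force: [-1.1, -0.3, 5.2]
finger_gap: 0.0232
t: 6.5
position: [0.6042, 0.1269, 0.1385]
tool_rot: [[0.935, 0.355, -0.0], [0.355, -0.935, 0.0], [0.0, -0.0, -1.0]]
wrist_force: [-0.9, 1.2, 5.5]
finger_gap: 0.0232
```

```bash
python3 -m inch '[{"claw":0.1,"tx":0,"ty":0,"tz":-0.01,"rx":0,"ry":0,"rz":0},{"claw":0.1,"tx":0,"ty":0,"tz":-0.03,"rx":0,"ry":0,"rz":0},{"claw":0.1,"tx":0,"ty":0,"tz":-0.03,"rx":0,"ry":0,"rz":0},{"claw":0.1,"tx":0,"ty":0,"tz":-0.03,"rx":0,"ry":0,"rz":0},{"claw":0.1,"tx":0,"ty":0,"tz":-0.03,"rx":0,"ry":0,"rz":0},{"claw":0.1,"tx":0,"ty":0,"tz":0,"rx":0,"ry":0,"rz":0},{"claw":0.1,"tx":0,"ty":0,"tz":0,"rx":0,"ry":0,"rz":0}]'
python3 - <<'E'
from h import *
import cv2
s=observe(); print(s['position'],s['wrist_force'],s['tool_rot'][:,2])
for n in("scene","top"):
    im=capture(n)[:,:,::-1]
    P=s['position']+[0,0,-.06]; u,v=map(int,w2px(n,P)); print(n,u,v,u-60,v-70)
    cv2.imwrite(f"pics/{n}6.png",cv2.resize(im[max(0,v-70):v+70,max(0,u-60):u+60],None,fx=4.2,fy=4.2,interpolation=cv2.INTER_CUBIC))
E
```

```text
t: 7.2
position: [0.6039, 0.1267, 0.2681]
tool_rot: [[0.935, 0.355, -0.0], [0.355, -0.935, 0.0], [-0.0, -0.0, -1.0]]
wrist_force: [-0.9, -0.3, -0.4]
finger_gap: 0.0229
[0.60388473 0.12673953 0.26806721] [-0.91503842 -0.33727266 -0.44652756] [-1.72148853e-04  2.14621910e-04 -9.99999962e-01]
scene 299 176 239 106
top 295 222 235 152
```

View pics/scene6.png

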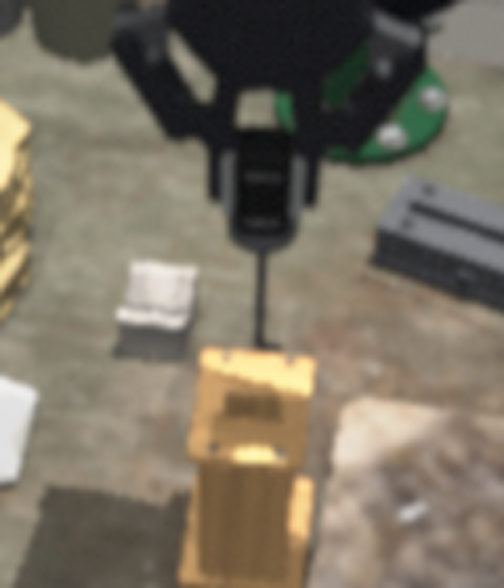

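View pics/top6.png

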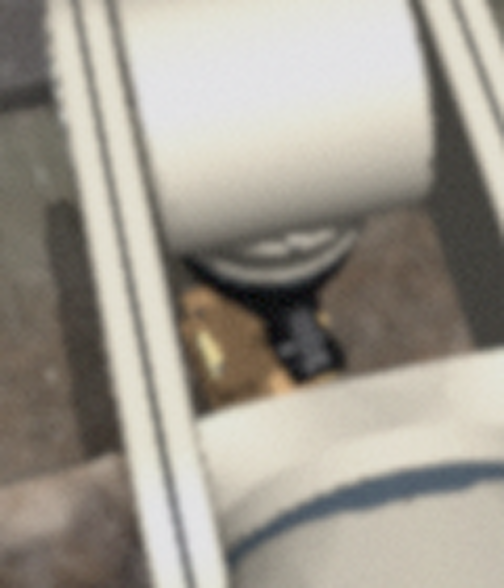

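Run:
```python
from h import *
s=observe(); p=s['position']; x=s['tool_rot'][:,0]
for d in (.085,.095,.0985,.105,.112):
    print(d,w2px("scene",p-[0,0,d]),w2px("scene",p-.012*x-[0,0,d]), (w2px("scene",p-[0,0,d])-[239,106])*4.2, (w2px("scene",p-.012*x-[0,0,d])-[239,106])*4.2)
print("flange", (w2px("scene",p-[0,0,.0165])-[239,106])*4.2)
print("hole", px2w("scene",239+255/4.2,106+405/4.2,.122))
```

```text
0.085 [299.92861629 185.23271392] [305.68168242 185.62228874] [255.90018841 332.77739847] [280.06306618 334.4136127 ]
0.095 [299.81264971 188.39471665] [305.51017454 188.78360126] [255.41312877 346.05780993] [279.34273306 347.69112528]
0.0985 [299.77258705 189.48708516] [305.45092492 189.87571749] [255.2448656  350.64575767] [279.09388468 352.27801344]
0.105 [299.69889428 191.49642888] [305.34193996 191.8845786 ] [254.935356   359.08500132] [278.63614784 360.71523013]
0.112 [299.62054749 193.63267188] [305.22607353 194.02028214] [254.60629944 368.05722188] [278.14950883 369.685185  ]
flange [259.50924371 234.37109248]
hole [0.60280148 0.1245198  0.122     ]
```

The pick is held straight and the toe depth again reads about 112 mm, roughly 98 mm below the TCP. I'll move over the slot, aiming about 93 mm behind the mouth.

```bash
python3 -m inch '[{"claw":0.1,"tx":0,"ty":0,"tz":0,"rx":0,"ry":0,"rz":0.9},{"claw":0.1,"tx":0,"ty":0,"tz":0,"rx":0,"ry":0,"rz":1},{"claw":0.1,"tx":0,"ty":0,"tz":0,"rx":0,"ry":0,"rz":0.9},{"claw":0.1,"tx":0.001,"ty":0.04,"tz":0,"rx":0,"ry":0,"rz":0},{"claw":0.1,"tx":0,"ty":0.045,"tz":0,"rx":0,"ry":0,"rz":0},{"claw":0.1,"tx":0,"ty":0.045,"tz":0,"rx":0,"ry":0,"rz":0},{"claw":0.1,"tx":0,"ty":0.045,"tz":0.006,"rx":0,"ry":0,"rz":0},{"claw":0.1,"tx":0,"ty":0.045,"tz":0.006,"rx":0,"ry":0,"rz":0},{"claw":0.1,"tx":0,"ty":0.043,"tz":0.006,"rx":0,"ry":0,"rz":0},{"claw":0.1,"tx":0,"ty":0,"tz":0,"rx":0,"ry":0,"rz":0}]'
python3 -m inch '[{"claw":0.1,"tx":0,"ty":0,"tz":0,"rx":0,"ry":0,"rz":0},{"claw":0.1,"tx":0,"ty":0,"tz":0,"rx":0,"ry":0,"rz":0}]'
python3 - <<'E'
from h import *
import cv2
s=observe(); print(s['position'],s['wrist_force'],s['tool_rot'],s['joints'])
for n in("wrist","scene"):
    im=capture(n)[:,:,::-1]; cv2.imwrite(f"pics/{n}7.png",im)
E
```

```text
t: 8.3
position: [0.5958, -0.1406, 0.2467]
tool_rot: [[0.999, -0.033, -0.006], [-0.033, -0.999, -0.0], [-0.006, 0.001, -1.0]]
wrist_force: [0.4, 0.4, -1.2]
finger_gap: 0.0229
t: 8.5
position: [0.5971, -0.1352, 0.2484]
tool_rot: [[1.0, -0.027, -0.003], [-0.027, -1.0, 0.001], [-0.003, -0.001, -1.0]]
wrist_force: [-0.5, -0.1, -1.7]
finger_gap: 0.0228
[ 0.59708855 -0.13521391  0.24841741] [-0.5187156  -0.12939892 -1.74947918] [[ 9.99617888e-01 -2.74598679e-02 -3.16748380e-03]
 [-2.74574810e-02 -9.99622656e-01  7.94623778e-04]
 [-3.18810883e-03 -7.07349017e-04 -9.99994668e-01]] [-2.42144218e-01  3.87399773e-01  1.64249927e+00  1.32831859e-05
  1.11495923e+00 -2.14687885e-01]
```

View pics/wrist7.png

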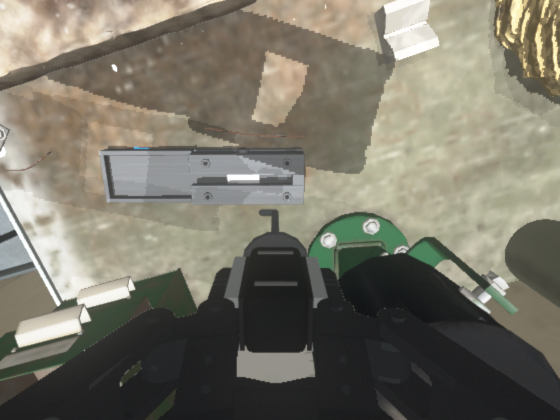

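View pics/scene7.png

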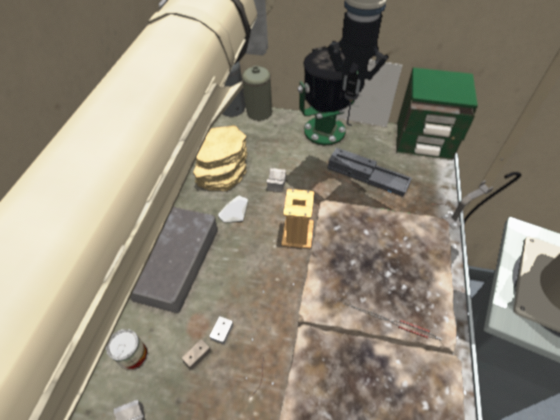

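Run:
```python
import cv2
t=cv2.imread("pics/wrist7.png")
cv2.imwrite("pics/w7c.png",cv2.resize(t[140:240,180:320],None,fx=5.6,fy=5.6,interpolation=cv2.INTER_CUBIC))
```

```text
(no output)
```

View pics/w7c.png

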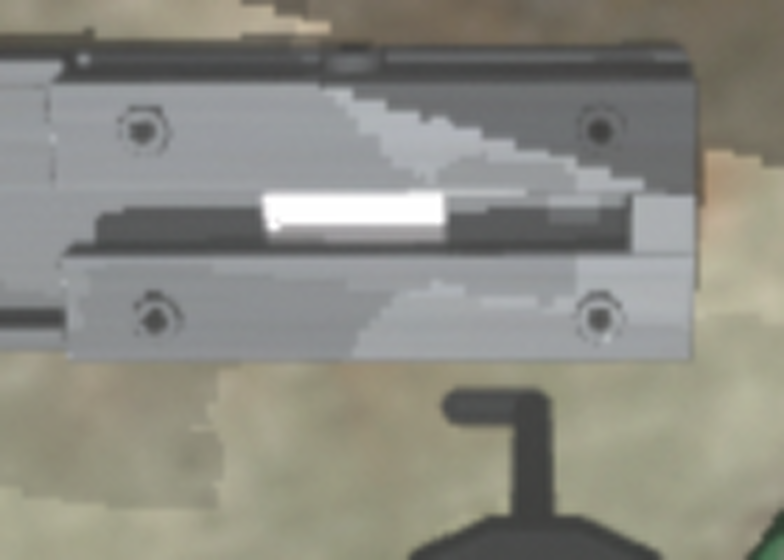

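Run:
```python
from h import *
s=observe();p=s['position'];R=s['tool_rot']
W=lambda u,v,z:px2w("wrist",180+(u+.5)/5.6-.5,140+(v+.5)/5.6-.5,z,s)
for n,u,v,z in [("slot end",632,223,.036),("slot mid",350,223,.036),("mouth low edge",66,253,.036),("mouth up",52,190,.036),("endcorner",695,222,.036),("keyfront",262,213,.017),("keyrear",445,213,.017),("neckU",350,192,.036),("neckL",350,253,.036),("blkU",400,82,.036),("blkL",400,358,.036),("toe tip",443,407,.1525),("shank",533,407,.1525)]:
    X=W(u,v,z); print(n,X, "tool",(R.T@(X-p))[:2])
```

```text
slot end [ 0.61505411 -0.13746118  0.036     ] tool [0.01811225 0.00228673]
slot mid [ 0.56214217 -0.13610488  0.036     ] tool [-0.03481693  0.00231947]
mouth low edge [ 0.50827048 -0.14049389  0.036     ] tool [-0.08855477  0.00812071]
mouth up [ 0.50683486 -0.12840227  0.036     ] tool [-0.0903072  -0.00392907]
endcorner [ 0.62687247 -0.1375728   0.036     ] tool [0.02992945 0.00208816]
keyfront [ 0.54287953 -0.13771196  0.017     ] tool [-0.05399007  0.0044373 ]
keyrear [ 0.57900103 -0.13863811  0.017     ] tool [-0.01785679  0.0044152 ]
neckU [ 0.56246342 -0.13020844  0.036     ] tool [-0.03465053 -0.00358338]
neckL [ 0.56182832 -0.14186564  0.036     ] tool [-0.0349795   0.00808648]
blkU [ 0.57275994 -0.10997178  0.036     ] tool [-0.02488863 -0.02408328]
blkL [ 0.57029098 -0.16270655  0.036     ] tool [-0.02597287  0.02869812]
toe tip [ 0.58516679 -0.13584559  0.1525    ] tool [-0.01205633  0.00142046]
shank [ 0.59685622 -0.13614372  0.1525    ] tool [-0.00036313  0.00141173]
```

Toe and slot line up to within about 1 mm: the slot centre is at tool y +2.3 mm and the toe at +1.4 mm. The key rear is at x=0.579 and the toe tip at 0.585. I'll nudge over and descend to just above the block, then look again.

```bash
python3 -m inch '[{"claw":0.1,"tx":0.002,"ty":0.0014,"tz":0.03,"rx":0,"ry":0,"rz":0},{"claw":0.1,"tx":0,"ty":0,"tz":0.03,"rx":0,"ry":0,"rz":0},{"claw":0.1,"tx":0,"ty":0,"tz":0.025,"rx":0,"ry":0,"rz":0},{"claw":0.1,"tx":0,"ty":0,"tz":0,"rx":0,"ry":0,"rz":0},{"claw":0.1,"tx":0,"ty":0,"tz":0,"rx":0,"ry":0,"rz":0}]'
python3 - <<'E'
from h import *
import cv2
s=observe(); print(s['position'],s['wrist_force'],s['tool_rot'][:,0])
t=capture("wrist")[:,:,::-1]; cv2.imwrite("pics/wrist8.png",t)
cv2.imwrite("pics/w8c.png",cv2.resize(t[140:260,170:350],None,fx=4.4,fy=4.4,interpolation=cv2.INTER_CUBIC))
t=capture("scene")[:,:,::-1]; 
cv2.imwrite("pics/s8c.png",cv2.resize(t[70:210,320:430],None,fx=4.2,fy=4.2,interpolation=cv2.INTER_CUBIC))
E
```

```text
t: 9.1
position: [0.5996, -0.1367, 0.1646]
tool_rot: [[1.0, -0.026, -0.002], [-0.026, -1.0, 0.0], [-0.002, -0.0, -1.0]]
wrist_force: [0.5, 0.2, -0.8]
finger_gap: 0.0231
[ 0.5995617  -0.13668416  0.16459813] [ 0.49573441  0.16321722 -0.76688391] [ 0.99964831 -0.02644695 -0.00195391]
```

View pics/w8c.png

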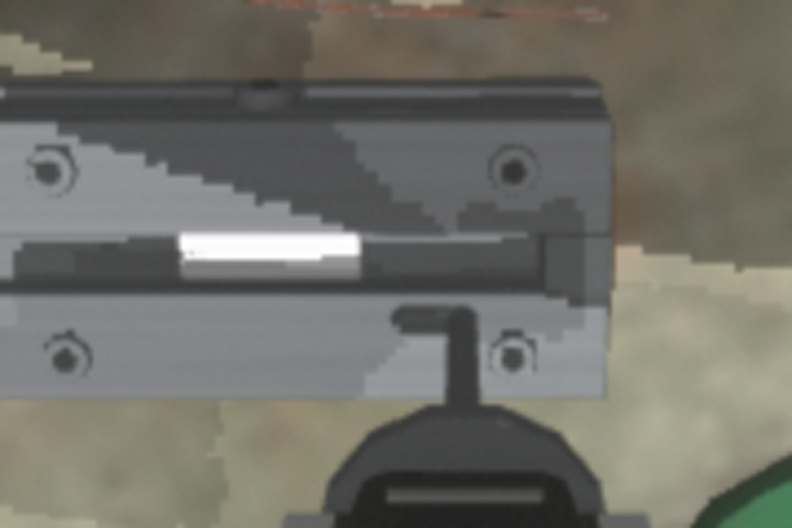

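View pics/s8c.png

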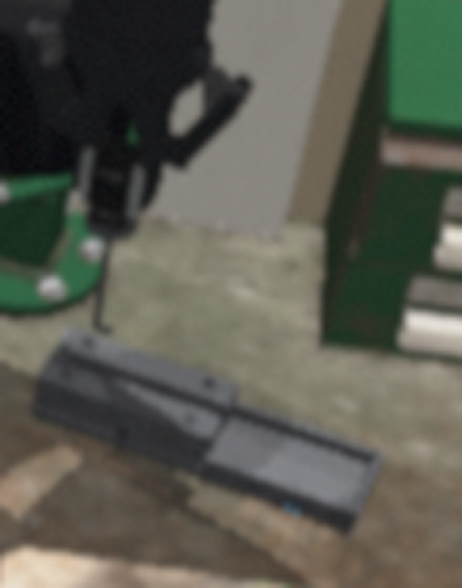

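Run:
```python
from h import *
s=observe();p=s['position'];R=s['tool_rot']
W=lambda u,v,z:px2w("wrist",170+(u+.5)/4.4-.5,140+(v+.5)/4.4-.5,z,s)
for n,u,v,z in [("neckU",400,234,.036),("neckL",400,293,.036),("slotend",543,263,.036),("keyrear",360,246,.017),("keyfront",180,246,.017)]+[(f"toe{d}",397,318,p[2]-d) for d in(.09,.096,.102)]+[(f"shank{d}",462,318,p[2]-d) for d in(.09,.096,.102)]:
    X=W(u,v,z); print(n,X, "tool",(R.T@(X-p))[:2])
print("green base scene",px2w("scene",325,130,0.01),"left edge",px2w("scene",305,130,.01), "near", px2w("scene",325,142,.01))
print("top base left edge",px2w("top",412,200,.01), "bottom", px2w("top",430,219,.01), "drum left at z .1,.15,.2",[px2w("top",425,185,z) for z in(.1,.15,.2)])
```

```text
neckU [ 0.58876995 -0.1325066   0.036     ] tool [-0.01200214 -0.00457819]
neckL [ 0.58831969 -0.14390922  0.036     ] tool [-0.01214405  0.00683243]
slotend [ 0.6151887  -0.13880255  0.036     ] tool [0.01457711 0.00100137]
keyrear [ 0.57979127 -0.13963065  0.017     ] tool [-0.02080483  0.00277433]
keyfront [ 0.54406396 -0.13865868  0.017     ] tool [-0.05654533  0.00276841]
toe0.09 [ 0.58971659 -0.13613829  0.07599296] tool [-0.01091595 -0.00094898]
toe0.096 [ 0.58939313 -0.13803916  0.06999296] tool [-0.01119418  0.00095628]
toe0.102 [ 0.58906967 -0.13994004  0.06399296] tool [-0.0114724   0.00286153]
shank0.09 [ 0.60016318 -0.13642353  0.07599296] tool [-0.00046547 -0.00094621]
shank0.096 [ 0.60010931 -0.13833176  0.06999296] tool [-0.000474    0.00095911]
shank0.102 [ 0.60005544 -0.14023999  0.06399296] tool [-0.00048254  0.00286444]
green base scene [ 0.68994738 -0.24669399  0.01      ] left edge [ 0.74401154 -0.22022947  0.01      ] near [ 0.66933383 -0.19784603  0.01      ]
top base left edge [ 0.69204831 -0.1921353   0.01      ] bottom [ 0.63850412 -0.23545841  0.01      ] drum left at z .1,.15,.2 [array([ 0.70905436, -0.19890491,  0.1       ]), array([ 0.69579029, -0.18107827,  0.15      ]), array([ 0.68252623, -0.16325164,  0.2       ])]
```

Run:
```python
import cv2
a=cv2.imread("pics/wrist8.png");cv2.imwrite("pics/w8f.png",a)
```

```text
(no output)
```

View pics/w8f.png

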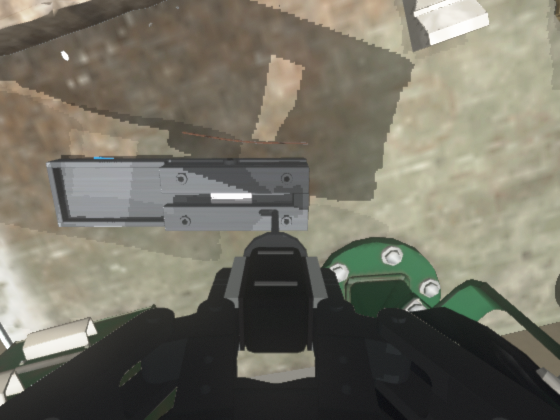

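The toe is centred on the slot, with both at tool y ≈ +1 mm, and it's clear of the drum. I'll lower it into the neck in small steps.

```bash
python3 -m inch '[{"claw":0.1,"tx":0,"ty":0,"tz":0.012,"rx":0,"ry":0,"rz":0},{"claw":0.1,"tx":0,"ty":0,"tz":0.010,"rx":0,"ry":0,"rz":0},{"claw":0.1,"tx":0,"ty":0,"tz":0.003,"rx":0,"ry":0,"rz":0},{"claw":0.1,"tx":0,"ty":0,"tz":0,"rx":0,"ry":0,"rz":0}]'
python3 - <<'E'
from h import *
import cv2
s=observe(); print(s['position'],s['wrist_force'],s['tool_rot'][:,0])
t=capture("wrist")[:,:,::-1]
cv2.imwrite("pics/w9c.png",cv2.resize(t[140:260,170:350],None,fx=4.4,fy=4.4,interpolation=cv2.INTER_CUBIC))
E
```

```text
t: 9.6
position: [0.5986, -0.1375, 0.1383]
tool_rot: [[1.0, -0.028, -0.003], [-0.028, -1.0, 0.0], [-0.003, -0.0, -1.0]]
wrist_force: [0.3, -1.1, -1.0]
finger_gap: 0.023
[ 0.59863639 -0.13746782  0.13834309] [ 0.27335172 -1.10843568 -1.03195222] [ 0.99960565 -0.02789181 -0.003255  ]
```

View pics/w9c.png

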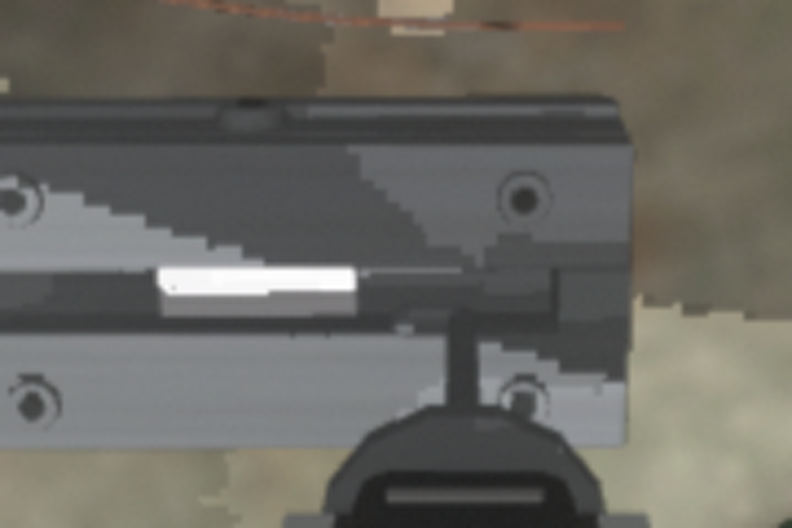

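```bash
python3 -m inch '[{"claw":0.1,"tx":0,"ty":0,"tz":0.002,"rx":0,"ry":0,"rz":0},{"claw":0.1,"tx":0,"ty":0,"tz":0.002,"rx":0,"ry":0,"rz":0}]'
python3 -m inch '[{"claw":0.1,"tx":0,"ty":0,"tz":0.002,"rx":0,"ry":0,"rz":0},{"claw":0.1,"tx":0,"ty":0,"tz":0.002,"rx":0,"ry":0,"rz":0}]'
python3 -m inch '[{"claw":0.1,"tx":0,"ty":0,"tz":0.002,"rx":0,"ry":0,"rz":0},{"claw":0.1,"tx":0,"ty":0,"tz":0.002,"rx":0,"ry":0,"rz":0}]'
```

```text
t: 9.85
position: [0.5995, -0.1377, 0.1355]
tool_rot: [[1.0, -0.028, -0.001], [-0.028, -1.0, -0.0], [-0.001, 0.0, -1.0]]
wrist_force: [0.0, -0.1, -0.5]
finger_gap: 0.0229
t: 10.05
position: [0.5993, -0.1376, 0.1312]
tool_rot: [[1.0, -0.028, -0.001], [-0.028, -1.0, -0.0], [-0.001, 0.0, -1.0]]
wrist_force: [-0.2, -0.6, -0.9]
finger_gap: 0.023
t: 10.25
position: [0.5992, -0.1376, 0.1271]
tool_rot: [[1.0, -0.028, -0.002], [-0.028, -1.0, 0.0], [-0.002, 0.0, -1.0]]
wrist_force: [-0.1, -0.8, -1.3]
finger_gap: 0.023
```

```bash
python3 -m inch '[{"claw":0.1,"tx":0,"ty":0,"tz":0.002,"rx":0,"ry":0,"rz":0},{"claw":0.1,"tx":0,"ty":0,"tz":0.002,"rx":0,"ry":0,"rz":0},{"claw":0.1,"tx":0,"ty":0,"tz":0.002,"rx":0,"ry":0,"rz":0}]'
python3 -m inch '[{"claw":0.1,"tx":0,"ty":0,"tz":0.002,"rx":0,"ry":0,"rz":0},{"claw":0.1,"tx":0,"ty":0,"tz":0.001,"rx":0,"ry":0,"rz":0}]'
python3 - <<'E'
from h import *
import cv2
s=observe(); print(s['position'],s['wrist_force'],s['tool_rot'][:,0])
t=capture("wrist")[:,:,::-1]
cv2.imwrite("pics/w10c.png",cv2.resize(t[140:260,170:350],None,fx=4.4,fy=4.4,interpolation=cv2.INTER_CUBIC))
E
```

```text
t: 10.55
position: [0.5992, -0.1376, 0.1211]
tool_rot: [[1.0, -0.028, -0.002], [-0.028, -1.0, -0.0], [-0.002, 0.0, -1.0]]
wrist_force: [-0.5, -0.4, -1.0]
finger_gap: 0.0234
t: 10.75
position: [0.5991, -0.1376, 0.118]
tool_rot: [[1.0, -0.028, -0.002], [-0.028, -1.0, 0.0], [-0.002, -0.0, -1.0]]
wrist_force: [0.0, 0.8, -1.2]
finger_gap: 0.0229
[ 0.59910953 -0.13755066  0.11800146] [ 0.03168175  0.83505575 -1.15496171] [ 0.99961183 -0.02779729 -0.0018721 ]
```

View pics/w10c.png

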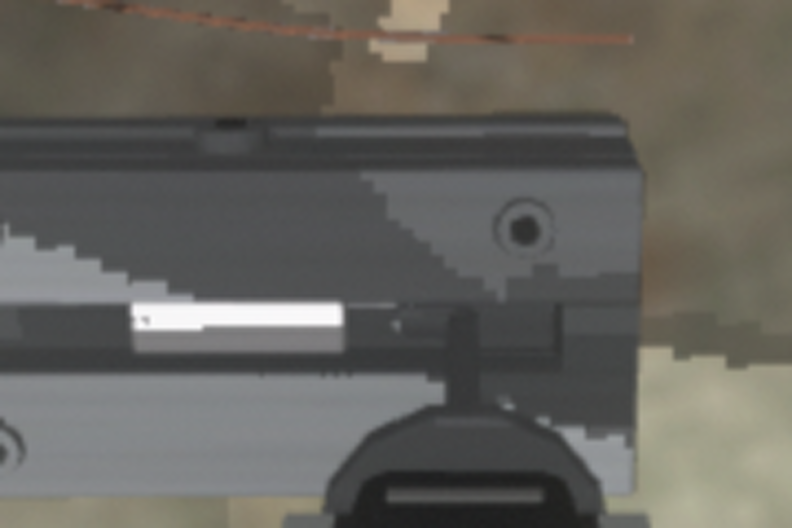

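The toe is inside the neck behind the key, with free space between. I'll feel for the floor in 1 mm and then finer steps.

```bash
for i in 1 2; do python3 -m inch '[{"claw":0.1,"tx":0,"ty":0,"tz":0.001,"rx":0,"ry":0,"rz":0},{"claw":0.1,"tx":0,"ty":0,"tz":0.001,"rx":0,"ry":0,"rz":0}]' | grep -E "pos|force"; done
python3 -m inch '[{"claw":0.1,"tx":0,"ty":0,"tz":0.001,"rx":0,"ry":0,"rz":0}]' | grep -E "pos|force"
python3 -m inch '[{"claw":0.1,"tx":0,"ty":0,"tz":0.001,"rx":0,"ry":0,"rz":0}]' | grep -E "pos|force"
```

```text
position: [0.5993, -0.1376, 0.1163]
wrist_force: [0.9, 1.3, -1.7]
position: [0.5992, -0.1376, 0.1142]
wrist_force: [0.3, 1.0, -0.4]
position: [0.5992, -0.1376, 0.1132]
wrist_force: [0.4, 0.0, -1.6]
position: [0.5992, -0.1376, 0.1122]
wrist_force: [0.0, -0.7, -1.0]
```

```bash
python3 -m inch '[{"claw":0.1,"tx":0,"ty":0,"tz":0.001,"rx":0,"ry":0,"rz":0}]' | grep -E "pos|force"
```

```text
position: [0.5992, -0.1376, 0.1112]
wrist_force: [-0.6, -0.6, -1.0]
```

```bash
python3 -m inch '[{"claw":0.1,"tx":0,"ty":0,"tz":0.0007,"rx":0,"ry":0,"rz":0}]' | grep -E "pos|force"
```

```text
position: [0.5994, -0.1376, 0.1109]
wrist_force: [-1.4, 0.1, 6.2]
```

```bash
python3 -m inch '[{"claw":0.1,"tx":0,"ty":0,"tz":0.0007,"rx":0,"ry":0,"rz":0}]' | grep -E "pos|force"
```

```text
position: [0.5996, -0.1377, 0.1108]
wrist_force: [-1.7, 0.8, 11.0]
```

```bash
python3 -m inch '[{"claw":0.1,"tx":0,"ty":0,"tz":0.0007,"rx":0,"ry":0,"rz":0}]' | grep -E "pos|force"
```

```text
position: [0.5998, -0.1377, 0.1107]
wrist_force: [-3.3, 1.0, 15.9]
```

The floor is at TCP z≈0.111, a toe depth of about 114 mm. The force reached 16 N, more than I wanted, so I'll back off to about 0.8 mm of clearance and start the drag.

```bash
python3 -m inch '[{"claw":0.1,"tx":0,"ty":0,"tz":-0.0027,"rx":0,"ry":0,"rz":0},{"claw":0.1,"tx":0,"ty":0,"tz":0,"rx":0,"ry":0,"rz":0}]' | grep -E "pos|force"
python3 -m inch '[{"claw":0.1,"tx":-0.002,"ty":0,"tz":0,"rx":0,"ry":0,"rz":0},{"claw":0.1,"tx":-0.002,"ty":0,"tz":0,"rx":0,"ry":0,"rz":0}]' | grep -E "pos|force"
```

```text
position: [0.5995, -0.1376, 0.1122]
wrist_force: [-0.1, -0.5, -1.5]
position: [0.5948, -0.1374, 0.1115]
wrist_force: [0.5, -0.4, -1.5]
```

```bash
python3 -m inch '[{"claw":0.1,"tx":-0.002,"ty":0,"tz":0,"rx":0,"ry":0,"rz":0},{"claw":0.1,"tx":-0.002,"ty":0,"tz":0,"rx":0,"ry":0,"rz":0}]' | grep -E "pos|force"
```

```text
position: [0.5909, -0.1373, 0.1117]
wrist_force: [1.0, -0.3, -0.9]
```

```bash
python3 -m inch '[{"claw":0.1,"tx":-0.0015,"ty":0,"tz":0,"rx":0,"ry":0,"rz":0}]' | grep -E "pos|force"
```

```text
position: [0.5901, -0.1374, 0.1119]
wrist_force: [2.8, 0.2, -2.4]
```

```bash
python3 -m inch '[{"claw":0.1,"tx":-0.0015,"ty":0,"tz":0,"rx":0,"ry":0,"rz":0}]' | grep -E "pos|force"
```

```text
position: [0.5893, -0.1374, 0.1122]
wrist_force: [4.9, 0.8, -3.2]
```

```bash
python3 -m inch '[{"claw":0.1,"tx":-0.0015,"ty":0,"tz":0,"rx":0,"ry":0,"rz":0}]' | grep -E "pos|force"
```

```text
position: [0.5885, -0.1374, 0.1125]
wrist_force: [6.2, 0.6, -1.2]
```

```bash
python3 -m inch '[{"claw":0.1,"tx":-0.0015,"ty":0,"tz":0,"rx":0,"ry":0,"rz":0}]' | grep -E "pos|force"
```

```text
position: [0.5875, -0.1374, 0.1128]
wrist_force: [6.4, 0.9, -1.9]
```

```bash
python3 -m inch '[{"claw":0.1,"tx":-0.0015,"ty":0,"tz":0,"rx":0,"ry":0,"rz":0}]' | grep -E "pos|force|rot|\["
```

```text
position: [0.5862, -0.1374, 0.1129]
tool_rot: [[1.0, -0.028, 0.004], [-0.028, -1.0, -0.001], [0.004, 0.001, -1.0]]
wrist_force: [6.7, 0.7, -2.1]
```

The key is sliding at about 6.5 N. The tool rose about 1 mm through compliance, so I'll trim down 0.8 mm while going on.

```bash
python3 -m inch '[{"claw":0.1,"tx":-0.002,"ty":0,"tz":0.0004,"rx":0,"ry":0,"rz":0},{"claw":0.1,"tx":-0.002,"ty":0,"tz":0.0004,"rx":0,"ry":0,"rz":0}]' | grep -E "pos|force"
```

```text
position: [0.5825, -0.1373, 0.1123]
wrist_force: [5.7, 0.1, -0.6]
```

```bash
python3 -m inch '[{"claw":0.1,"tx":-0.002,"ty":0,"tz":0,"rx":0,"ry":0,"rz":0},{"claw":0.1,"tx":-0.002,"ty":0,"tz":0,"rx":0,"ry":0,"rz":0},{"claw":0.1,"tx":-0.002,"ty":0,"tz":0,"rx":0,"ry":0,"rz":0}]' | grep -E "pos|force"
```

```text
position: [0.5764, -0.1372, 0.1122]
wrist_force: [6.1, 1.3, -0.7]
```

```bash
python3 -m inch '[{"claw":0.1,"tx":-0.002,"ty":0,"tz":0,"rx":0,"ry":0,"rz":0},{"claw":0.1,"tx":-0.002,"ty":0,"tz":0,"rx":0,"ry":0,"rz":0},{"claw":0.1,"tx":-0.002,"ty":0,"tz":0,"rx":0,"ry":0,"rz":0}]' | grep -E "pos|force|\["
python3 - <<'E'
from h import *
import cv2
t=capture("wrist")[:,:,::-1]
cv2.imwrite("pics/w11c.png",cv2.resize(t[140:260,170:350],None,fx=4.4,fy=4.4,interpolation=cv2.INTER_CUBIC))
E
```

```text
position: [0.5675, -0.1367, 0.1113]
tool_rot: [[1.0, -0.028, -0.002], [-0.028, -1.0, -0.0], [-0.002, 0.0, -1.0]]
wrist_force: [0.0, 0.1, -1.6]
```

View pics/w11c.png

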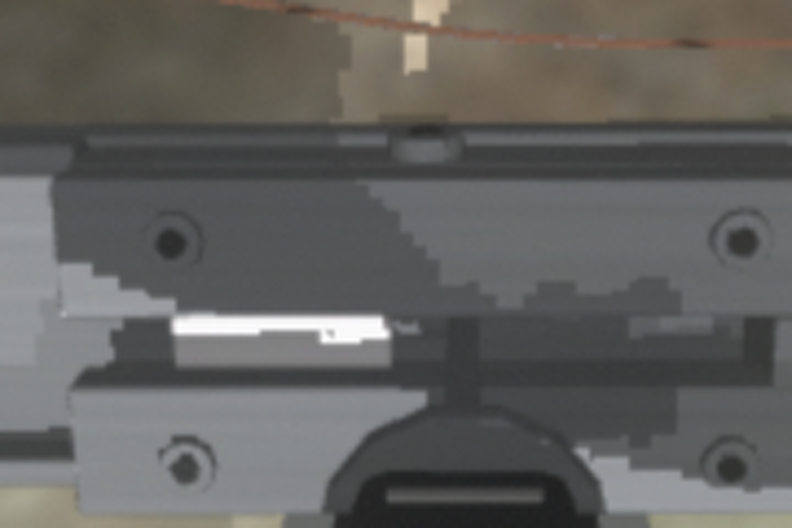

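The key is past the plunger, just ahead of the toe, and the force is zero. I'll raise slightly and drag on.

```bash
python3 -m inch '[{"claw":0.1,"tx":-0.002,"ty":0,"tz":-0.0006,"rx":0,"ry":0,"rz":0},{"claw":0.1,"tx":-0.004,"ty":0,"tz":0,"rx":0,"ry":0,"rz":0},{"claw":0.1,"tx":-0.004,"ty":0,"tz":0,"rx":0,"ry":0,"rz":0}]' | grep -E "pos|force"
```

```text
position: [0.557, -0.1364, 0.1115]
wrist_force: [-0.8, 0.2, -1.0]
```

```bash
python3 -m inch '[{"claw":0.1,"tx":-0.004,"ty":0,"tz":0,"rx":0,"ry":0,"rz":0},{"claw":0.1,"tx":-0.004,"ty":0,"tz":0,"rx":0,"ry":0,"rz":0},{"claw":0.1,"tx":-0.004,"ty":0,"tz":0,"rx":0,"ry":0,"rz":0},{"claw":0.1,"tx":-0.004,"ty":0,"tz":0,"rx":0,"ry":0,"rz":0},{"claw":0.1,"tx":-0.004,"ty":0,"tz":0,"rx":0,"ry":0,"rz":0}]' | grep -E "pos|force"
```

```text
position: [0.5374, -0.1359, 0.1118]
wrist_force: [0.1, -0.4, -0.9]
```

```bash
python3 -m inch '[{"claw":0.1,"tx":-0.004,"ty":0,"tz":0,"rx":0,"ry":0,"rz":0},{"claw":0.1,"tx":-0.004,"ty":0,"tz":0,"rx":0,"ry":0,"rz":0},{"claw":0.1,"tx":-0.004,"ty":0,"tz":0,"rx":0,"ry":0,"rz":0},{"claw":0.1,"tx":-0.004,"ty":0,"tz":0,"rx":0,"ry":0,"rz":0},{"claw":0.1,"tx":-0.004,"ty":0,"tz":0,"rx":0,"ry":0,"rz":0}]' | grep -E "pos|force"
python3 - <<'E'
from h import *
import cv2
t=capture("wrist")[:,:,::-1]
cv2.imwrite("pics/w12.png",t)
E
```

```text
position: [0.5174, -0.1353, 0.1118]
wrist_force: [0.4, -0.2, -1.7]
```

View pics/w12.png

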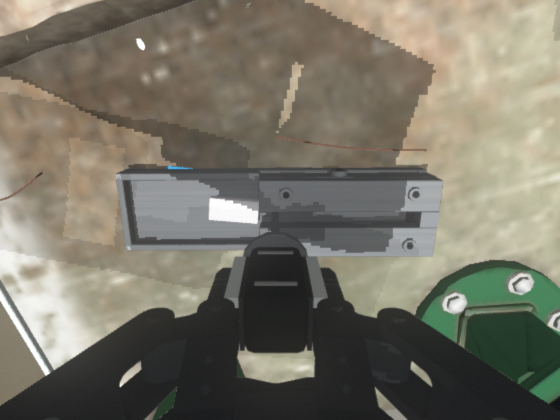

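The key is emerging onto the tray at about (234,211). About 20 mm more will clear it fully.

```bash
python3 -m inch '[{"claw":0.1,"tx":-0.004,"ty":0,"tz":0,"rx":0,"ry":0,"rz":0},{"claw":0.1,"tx":-0.004,"ty":0,"tz":0,"rx":0,"ry":0,"rz":0},{"claw":0.1,"tx":-0.004,"ty":0,"tz":0,"rx":0,"ry":0,"rz":0},{"claw":0.1,"tx":-0.004,"ty":0,"tz":0,"rx":0,"ry":0,"rz":0},{"claw":0.1,"tx":-0.004,"ty":0,"tz":0,"rx":0,"ry":0,"rz":0},{"claw":0.1,"tx":0.002,"ty":0,"tz":0,"rx":0,"ry":0,"rz":0},{"claw":0.1,"tx":0.001,"ty":0,"tz":0,"rx":0,"ry":0,"rz":0}]' | grep -E "pos|force"
python3 - <<'E'
from h import *
import cv2
s=observe()
t=capture("wrist")[:,:,::-1]
cv2.imwrite("pics/w13.png",cv2.resize(t[140:280,110:340],None,fx=3.4,fy=3.4,interpolation=cv2.INTER_CUBIC))
E
```

```text
position: [0.501, -0.1349, 0.1119]
wrist_force: [-0.5, -0.6, -2.8]
```

View pics/w13.png

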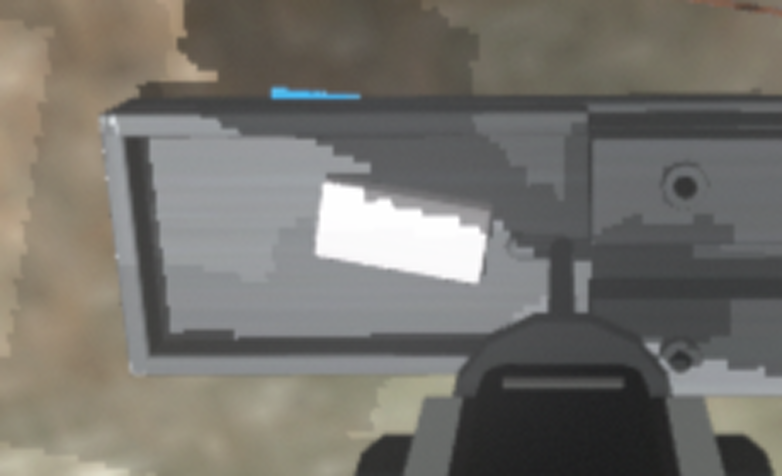

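The key lies fully on the tray, about 20 mm clear of the mouth. I'll lift straight up and go back over the stand.

```bash
python3 -m inch '[{"claw":0.1,"tx":0,"ty":0,"tz":-0.006,"rx":0,"ry":0,"rz":0},{"claw":0.1,"tx":0,"ty":0,"tz":-0.02,"rx":0,"ry":0,"rz":0},{"claw":0.1,"tx":0,"ty":0,"tz":-0.03,"rx":0,"ry":0,"rz":0},{"claw":0.1,"tx":0,"ty":0,"tz":-0.035,"rx":0,"ry":0,"rz":0},{"claw":0.1,"tx":0,"ty":0,"tz":-0.035,"rx":0,"ry":0,"rz":0},{"claw":0.1,"tx":0,"ty":0,"tz":-0.03,"rx":0,"ry":0,"rz":0},{"claw":0.1,"tx":0,"ty":0,"tz":0,"rx":0,"ry":0,"rz":0}]' | grep -E "pos|force"
python3 -m inch '[{"claw":0.1,"tx":0.016,"ty":-0.044,"tz":0,"rx":0,"ry":0,"rz":0},{"claw":0.1,"tx":0.016,"ty":-0.044,"tz":0,"rx":0,"ry":0,"rz":0},{"claw":0.1,"tx":0.016,"ty":-0.044,"tz":0,"rx":0,"ry":0,"rz":0},{"claw":0.1,"tx":0.016,"ty":-0.044,"tz":0,"rx":0,"ry":0,"rz":0},{"claw":0.1,"tx":0.016,"ty":-0.044,"tz":0,"rx":0,"ry":0,"rz":0},{"claw":0.1,"tx":0.016,"ty":-0.044,"tz":0,"rx":0,"ry":0,"rz":0},{"claw":0.1,"tx":0,"ty":0,"tz":0,"rx":0,"ry":0,"rz":-0.9},{"claw":0.1,"tx":0,"ty":0,"tz":0,"rx":0,"ry":0,"rz":-1},{"claw":0.1,"tx":0,"ty":0,"tz":0,"rx":0,"ry":0,"rz":-0.9},{"claw":0.1,"tx":0,"ty":0,"tz":0,"rx":0,"ry":0,"rz":0}]'
python3 -m inch '[{"claw":0.1,"tx":0,"ty":0,"tz":0,"rx":0,"ry":0,"rz":0}]'
python3 - <<'E'
from h import *
import cv2
s=observe(); d=np.array([.6039,.1267,.268])-s['position']; print(s['t'],s['tool_rot'].T@d, s['tool_rot'][:,2])
t=capture("wrist")[:,:,::-1]
cv2.imwrite("pics/w14.png",t)
t=capture("scene")[:,:,::-1]
cv2.imwrite("pics/s14.png",cv2.resize(t[106:246,239:359],None,fx=4.2,fy=4.2,interpolation=cv2.INTER_CUBIC))
E
```

```text
position: [0.5035, -0.1355, 0.2727]
wrist_force: [1.1, -0.2, -0.8]
t: 17.55
position: [0.6037, 0.1266, 0.2666]
tool_rot: [[0.934, 0.357, -0.003], [0.357, -0.934, -0.0], [-0.003, -0.001, -1.0]]
wrist_force: [-0.1, 0.6, -1.2]
finger_gap: 0.0229
t: 17.65
position: [0.6039, 0.1263, 0.267]
tool_rot: [[0.936, 0.352, -0.003], [0.352, -0.936, -0.0], [-0.003, -0.001, -1.0]]
wrist_force: [0.3, -0.4, -1.2]
finger_gap: 0.0229
17.65 [ 0.00010185 -0.00038257 -0.00101538] [-2.70017856e-03 -2.41884527e-04 -9.99996325e-01]
```

View pics/w14.png

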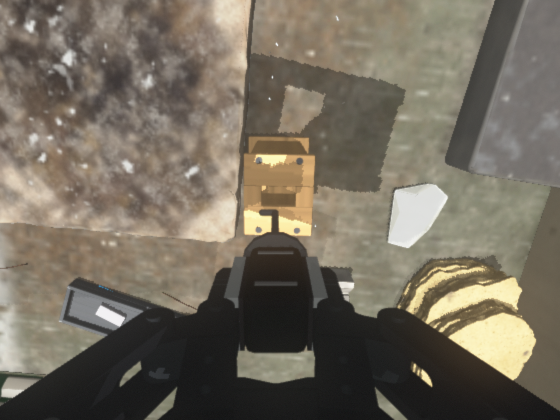

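View pics/s14.png

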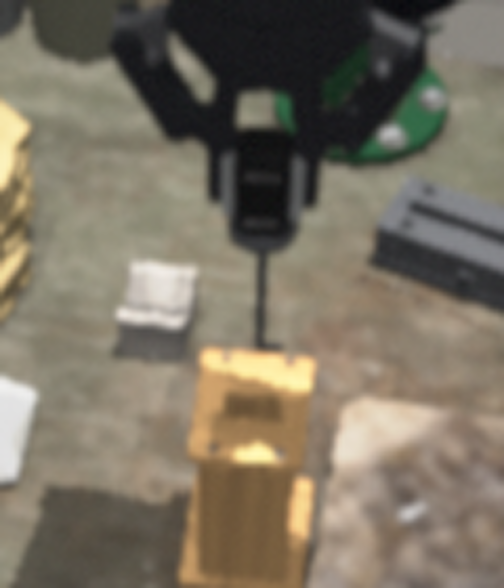

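Run:
```python
import cv2
t=cv2.imread("pics/w14.png")
cv2.imwrite("pics/w14c.png",cv2.convertScaleAbs(cv2.resize(t[150:250,230:330],None,fx=5.6,fy=5.6,interpolation=cv2.INTER_CUBIC),alpha=1.6,beta=10))
```

```text
(no output)
```

View pics/w14c.png

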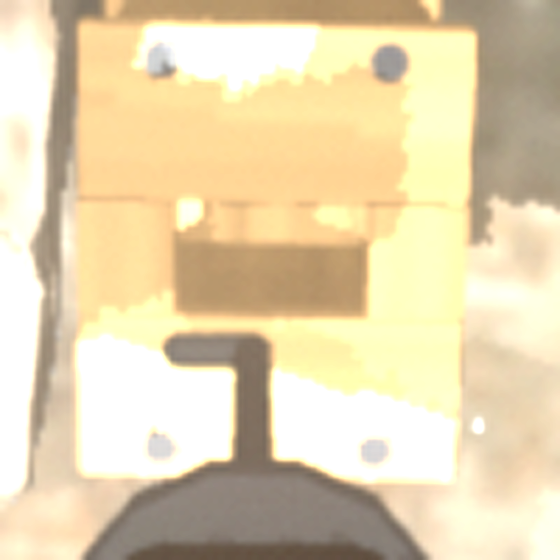

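Run:
```python
from h import *
s=observe();p=s['position'];R=s['tool_rot']
W=lambda u,v,z:px2w("wrist",230+(u+.5)/5.6-.5,150+(v+.5)/5.6-.5,z,s)
for n,u,v,z in [("hole c",271,262,.122),("hole L",175,262,.122),("hole R",367,262,.122),("holeU",271,203,.122),("holeD",271,320,.122),("toe tip",165,350,p[2]-.0985),("shank",252,350,p[2]-.0985)]:
    X=W(u,v,z); print(n,X,(R.T@(X-p))[:2])
```

```text
hole c [0.60669408 0.12455511 0.122     ] [0.0020955  0.00257012]
hole L [0.59283873 0.1193212  0.122     ] [-0.01271543  0.00258052]
hole R [0.62054753 0.12978831 0.122     ] [0.0169044  0.00255971]
holeU [0.60338084 0.13327719 0.122     ] [ 0.00207171 -0.00676002]
holeD [0.610012  0.1158207 0.122    ] [0.00211932 0.01191345]
toe tip [0.5932205  0.12015536 0.1688625 ] [-0.01215578  0.00190425]
shank [0.60388185 0.12418354 0.1688625 ] [-0.00075885  0.00189549]
```

The hole spans tool x -12.7 to +16.9 mm and the toe tip is at -12.2 mm. I'll shift +3 mm to centre the shank, then lower.

```bash
python3 -m inch '[{"claw":0.1,"tx":0.003,"ty":0.0007,"tz":0.01,"rx":0,"ry":0,"rz":0},{"claw":0.1,"tx":0,"ty":0,"tz":0.015,"rx":0,"ry":0,"rz":0},{"claw":0.1,"tx":0,"ty":0,"tz":0.008,"rx":0,"ry":0,"rz":0},{"claw":0.1,"tx":0,"ty":0,"tz":0.004,"rx":0,"ry":0,"rz":0}]' | grep -E "pos|force"
python3 -m inch '[{"claw":0.1,"tx":0,"ty":0,"tz":0.004,"rx":0,"ry":0,"rz":0},{"claw":0.1,"tx":0,"ty":0,"tz":0.004,"rx":0,"ry":0,"rz":0}]' | grep -E "pos|force"
```

```text
position: [0.6063, 0.1266, 0.2286]
wrist_force: [-0.6, -0.7, -1.7]
position: [0.6074, 0.1268, 0.2224]
wrist_force: [-0.4, -0.1, -1.7]
```

```bash
python3 -m inch '[{"claw":0.1,"tx":0,"ty":0,"tz":0.002,"rx":0,"ry":0,"rz":0},{"claw":0.1,"tx":0,"ty":0,"tz":0.002,"rx":0,"ry":0,"rz":0}]' | grep -E "pos|force"
```

```text
position: [0.6075, 0.1268, 0.2188]
wrist_force: [-0.4, -0.1, -1.0]
```

```bash
python3 -m inch '[{"claw":0.1,"tx":0,"ty":0,"tz":0.004,"rx":0,"ry":0,"rz":0},{"claw":0.1,"tx":0,"ty":0,"tz":0.004,"rx":0,"ry":0,"rz":0},{"claw":0.1,"tx":0,"ty":0,"tz":0.004,"rx":0,"ry":0,"rz":0}]' | grep -E "pos|force"
```

```text
position: [0.6072, 0.1268, 0.2064]
wrist_force: [-0.4, -0.3, -1.7]
```

```bash
python3 -m inch '[{"claw":0.1,"tx":0,"ty":0,"tz":0.015,"rx":0,"ry":0,"rz":0},{"claw":0.1,"tx":0,"ty":0,"tz":0.02,"rx":0,"ry":0,"rz":0},{"claw":0.1,"tx":0,"ty":0,"tz":0.015,"rx":0,"ry":0,"rz":0},{"claw":0.1,"tx":0,"ty":0,"tz":0.006,"rx":0,"ry":0,"rz":0},{"claw":0.1,"tx":0,"ty":0,"tz":0.003,"rx":0,"ry":0,"rz":0},{"claw":0.1,"tx":0,"ty":0,"tz":0,"rx":0,"ry":0,"rz":0}]' | grep -E "pos|force"
```

```text
position: [0.6072, 0.1268, 0.1474]
wrist_force: [0.3, -0.1, -1.0]
```

```bash
python3 -m inch '[{"claw":0.1,"tx":0,"ty":0,"tz":0.003,"rx":0,"ry":0,"rz":0},{"claw":0.1,"tx":0,"ty":0,"tz":0.002,"rx":0,"ry":0,"rz":0},{"claw":0.1,"tx":0,"ty":0,"tz":0.001,"rx":0,"ry":0,"rz":0},{"claw":0.1,"tx":0,"ty":0,"tz":0.001,"rx":0,"ry":0,"rz":0}]' | grep -E "pos|force"
```

```text
position: [0.6073, 0.1268, 0.1408]
wrist_force: [0.5, -0.1, -1.1]
```

```bash
python3 -m inch '[{"claw":0.1,"tx":0,"ty":0,"tz":0.0007,"rx":0,"ry":0,"rz":0}]' | grep -E "pos|force"
```

```text
position: [0.6072, 0.1268, 0.14]
wrist_force: [-0.0, -0.6, -1.3]
```

```bash
python3 -m inch '[{"claw":0.1,"tx":0,"ty":0,"tz":0.0007,"rx":0,"ry":0,"rz":0}]' | grep -E "pos|force"
```

```text
position: [0.6072, 0.1268, 0.1393]
wrist_force: [-0.1, -0.3, -1.5]
```

```bash
python3 -m inch '[{"claw":0.1,"tx":0,"ty":0,"tz":0.0005,"rx":0,"ry":0,"rz":0}]' | grep -E "pos|force"
```

```text
position: [0.6072, 0.1268, 0.1387]
wrist_force: [0.5, 0.3, -0.9]
```

```bash
python3 -m inch '[{"claw":0.1,"tx":0,"ty":0,"tz":0.0005,"rx":0,"ry":0,"rz":0}]' | grep -E "pos|force"
```

```text
position: [0.6072, 0.1268, 0.1385]
wrist_force: [-1.8, -0.1, 4.6]
```

The flange is seated (4.6 N). I'll release and lift off.

```bash
python3 -m inch '[{"claw":0.35,"tx":0,"ty":0,"tz":0,"rx":0,"ry":0,"rz":0},{"claw":0.5,"tx":0,"ty":0,"tz":0,"rx":0,"ry":0,"rz":0},{"claw":0.8,"tx":0,"ty":0,"tz":0,"rx":0,"ry":0,"rz":0},{"claw":1,"tx":0,"ty":0,"tz":0,"rx":0,"ry":0,"rz":0},{"claw":1,"tx":0,"ty":0,"tz":0,"rx":0,"ry":0,"rz":0},{"claw":1,"tx":0,"ty":0,"tz":0,"rx":0,"ry":0,"rz":0}]'
python3 -m inch '[{"claw":1,"tx":0,"ty":0,"tz":-0.02,"rx":0,"ry":0,"rz":0},{"claw":1,"tx":0,"ty":0,"tz":-0.04,"rx":0,"ry":0,"rz":0},{"claw":1,"tx":0,"ty":0,"tz":-0.04,"rx":0,"ry":0,"rz":0},{"claw":1,"tx":-0.03,"ty":0,"tz":-0.03,"rx":0,"ry":0,"rz":0},{"claw":1,"tx":-0.04,"ty":0,"tz":0,"rx":0,"ry":0,"rz":0},{"claw":1,"tx":-0.04,"ty":0,"tz":0,"rx":0,"ry":0,"rz":0},{"claw":1,"tx":-0.04,"ty":0,"tz":0,"rx":0,"ry":0,"rz":0},{"claw":1,"tx":0,"ty":0,"tz":0,"rx":0,"ry":0,"rz":0}]'
python3 - <<'E'
from h import *
import cv2
for n in ("scene","top","wrist"):
    t=capture(n)[:,:,::-1]; cv2.imwrite(f"pics/{n}15.png",t)
E
```

```text
t: 20.85
position: [0.6072, 0.1268, 0.1383]
tool_rot: [[0.935, 0.355, -0.002], [0.355, -0.935, 0.0], [-0.001, -0.001, -1.0]]
wrist_force: [0.4, -0.7, -0.2]
finger_gap: 0.0853
t: 21.65
position: [0.4624, 0.0723, 0.268]
tool_rot: [[0.935, 0.355, -0.005], [0.355, -0.935, -0.001], [-0.005, -0.001, -1.0]]
wrist_force: [0.2, 0.3, 0.0]
finger_gap: 0.0856
```

View pics/scene15.png

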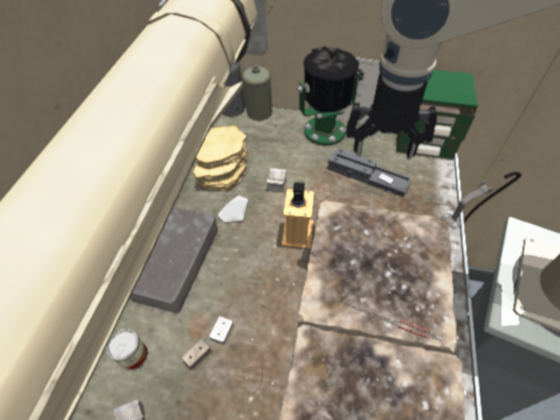

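View pics/top15.png

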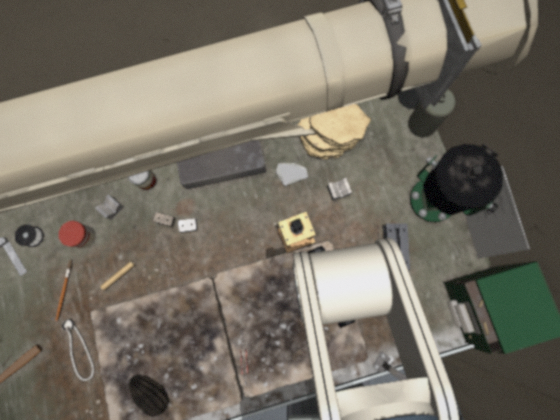

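The scene view shows the pick upright in the stand at (298,195) and the key on the tray at (385,178). The bystanders haven't moved. One numeric check, then I'll hand in.

Run:
```python
from h import *
import cv2
a=cv2.imread("pics/scene15.png"); m=(a.min(2)>200).astype('uint8'); m[:165]=0;m[195:]=0;m[:,:370]=0;m[:,405:]=0
v,u=np.nonzero(m); print(len(u)); X=px2w("scene",u.mean(),v.mean(),.017); print("key",X)
d=X-np.array([.507,-.1346,.017]); e=np.array([.9996,-.027,0]); print("slot x",d@e,"y",d@[.027,.9996,0])
b=cv2.imread("pics/scene0.png"); df=cv2.absdiff(a,b).max(2)
for n,(u,v) in dict(vblock=(276,178),lump=(234,209),jig=(196,354),jig2=(221,329)).items(): print(n,df[v-15:v+15,u-18:u+18].mean())
s=observe(); print(s['t'],s['wrist_force']); job_done()
```

```text
63
key [ 0.46569207 -0.13213204  0.017     ]
slot x -0.0413580463668572 y 0.0013516556740071559
vblock 7.093518518518518
lump 6.467592592592593
jig 6.440740740740741
jig2 5.958333333333333
21.8 [0.1402185  0.15879737 0.00329785]
the job is handed in; nothing more can be done
```

The key is out on the tray and the pick is back in its stand. I handed the job in at 21.8 s of the 58 s allowed.

**What I did:** I found the toe's direction by looking under the stand from the side, then gripped the pick's handle and lowered the pick into the slot behind the key. I felt the floor, backed off about 1 mm and dragged the key past the plunger at about 6–7 N. Once the key was on the tray, I hung the pick back in the stand, let go and moved clear.

**Last checks:**
- **Key:** its centre is about 41 mm in front of the slot mouth, so its rear end is about 20 mm clear. It lies slightly turned.
- **Pick:** it stands upright in its stand. The flange touched the board at the same height as when I picked it up.
- **Other things:** the bench objects look unmoved between the first and last scene pictures.
- **Wrist force:** it reads about zero, with nothing touching the robot.

**What went less well:**
- While feeling for the floor I took two steps too many, and the force rose to about 16 N. That is under the 25 N limit but less gentle than I meant.
- The first three move calls were refused because the rows left out some keys. The arm did not move on those.
- The cameras agreed with each other to about 2–3 mm.

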